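# Activate test cartridges in a hand press

## Robot

A 7-joint arm with a two-finger parallel gripper is mounted at the origin on a cart in front of the work surface, level with it; the furniture and walls round the work are solid. World frame = base frame: x ahead of the robot, y to its left, z up, the work surface at z = 0. Lengths are in m, angles in rad, forces in N, time in s.
With the tool pointing down it reaches from about 0.425 to 0.95 m from the base axis. Payload 16.7 kg.
Tool frame: the origin (TCP) lies where the fingers leave the gripper's body, on its centre line; the fingertips stand 97 mm ahead of it and the grasp point (between the pads) lies 78 mm ahead of it (env.tip_reach is the distance from the TCP to the fingertips, in m); z points along the fingers, y is the line along which they close (so a half turn about z gives the same grasp; the last joint's range is limited). The gripper opens to 94 mm and grips with 3 to 60 N. Pads are 16 mm wide; open, the fingers measure 119 mm over their backs; the gripper's body (75 mm by 177 mm) begins 78 mm behind the grasp point.
Start: joints at [1.085, 0.426, 0.074, 1.606, -0.034, 1.111, -0.067], TCP at [0.222, -0.637, 0.303] pointing down, gripper open.
Joint ranges: [-2.85, 2.85], [-0.5, 2.14], [-1.23, 1.37], [0.21, 2.46], [-1.02, 4.16], [0.16, 2.05], [-2.73, 2.73]. Speed limits (rad/s): [1.89, 1.89, 2.39, 2.39, 3.01, 3.01, 3.01].

## Interface

Orientations are given as a 3x3 rotation matrix whose columns are the frame's x, y, z axes.
In Python, from station import env gives the robot as it stands.
- The arm moves only by the shell command python3 -m crank 'ROWS'. ROWS is JSON, one flat list of numbers, 7 for each row, row after row: the turn, a rotation vector about the tool's x, y, z in rad, then the shift along the tool's x, y, z in m, then the opening, from 0 (shut) to 1 (fully open). In form: [rx, ry, rz, dx, dy, dz, fingers, rx, ry, rz, dx, dy, dz, fingers, ...]. A call has 1 to 20 rows; each row is the pose to reach, as a shift and turn from the pose commanded when the call began, along the tool's axes at that moment; what a row does not reach only later rows make up. A row lasts 1/8 s, in which the tool goes at most 62.5 mm and 10.7 degrees, less where a joint would pass 70% of its speed; a pose out of reach is approached as far as the arm can. A call with a gripper value outside its range is refused whole. The fingers move at their own pace and stop on an object; the grip force is fixed at half the most. Time passes only in rows, so rows that repeat a pose let the fingers close. It gives the time, the measured TCP pose, the force, the opening and the grip force at its end, in the units of the state.
- env.get_obs(): the state, without advancing time (a new reading comes with each control period).
- env.camera(name): name is "scene" or "top"; returns a dict with "img" (384x512x3 uint8, blue, green, red), "range_z" (384x512 float32, m along the optical axis (not along the pixel's ray), 0 where there is no reading), "mtx" (3x3 intrinsics, pixels), "D" ([k1, k2, p1, p2, k3] as OpenCV has them; the pictures are not rectified), "rvec" (rotation vector, rad) and "tvec" (3), from world to camera coordinates, as OpenCV has them. Camera axes: x right, y down, z forward; pixel columns grow to the right and rows downward; lengths in m; the calibration is good to about 2 mm. A picture is of the moment at which its call begins.
- env.close_job(): hands the job in; it is judged then, once.
The state is a dict: "time": time; "qpos": joint angles; "dq": joint speeds; "tau": joint torques, N m; "tcp_pos": TCP position; "tcp_rot": TCP orientation; "ft_force": force on the tool from outside, world axes, zero at the start; "wrist_torque": the same for the moment, N m; "finger_gap": opening from 0.0 (shut) to 1.0 (fully open); "gripper_force": force on a finger pad.
Only numpy, scipy, OpenCV 4.12 (cv2) and the standard library are available. Lean on these libraries where they do the work, as an engineer would, in place of code of your own. Each camera call takes 0.05 s, during which the arm holds its last target. There are 200 camera calls.

## Task

Turn the knob of the press's gauge until its pointer stands on the zero mark, before you press anything, and leave it there. Then slide each test cartridge lying on the worktop, plug end first, under the ram until it meets the stop, push the plunger fully down on its stop so that the press (never the fingers) drives the raised plug flush, let the plunger come back up and take the cartridge out. In the end all the cartridges lie flat in the steel tray side by side, plug side up; do not disturb the vial or the specimen cup.

Things in the scene. Friction and masses are not known exactly. Their poses are not given: they have to be found in the camera images.
- press: White and aluminium hand press fixed to the worktop. Origin on the vertical axis of its ram, at worktop level; z up, +x the way a cartridge is slid in. Base plate 6 mm thick; its tongue in front, only 22 mm wide, reaches to x = -101 mm, so that fingers may pass down beside it. The head hangs over from x = -16 to +58 mm, 44 mm wide, 44 to 64 mm above the worktop.
- press_mouth (a point): Middle of the flared mouth of the guide rails, 6 mm above the worktop (on the base plate), 46 mm before the ram axis. From there the mouth narrows to two rails 35 mm apart between x = -30 and +18 mm in the press frame; rails and flares are 18 mm high over the worktop, 6 mm thick. x axis along the insertion direction.
- press_seat (a point): Where the centre (half-way up) of a cartridge lies when it is fully in: level on the base plate, plug end against the stop face (18 mm behind the ram axis), plug under the ram. It is 37 mm before the ram axis, 13 mm above the worktop; x axis along the insertion direction.
- plunger_top (a point): Centre of the flat top of the press's black palm cap, 32 mm across, 100 mm above the worktop when up. It moves straight down with the plunger.
- plunger (a joint): Stroke of the plunger in m: 0 up, 0.016 bottomed on its stop. Spring return: about 3 N at the start, 10 N at the bottom, plus about 4 N while it drives a plug. The ram meets a raised plug after about 8 mm of stroke, and has driven it flush only at the stop.
- dial (a joint): Angle in rad of the gauge's black knob: 0 when its pointer is on the zero mark (the one long thick mark, on the side facing against the press's x axis); positive is counter-clockwise seen from above. It starts off zero on the positive side, turns from -2.8 to 2.8, stays where it is left (friction 0.03 N m).
- dial_grip (a point): On the axis of the gauge's round ribbed knob (32 mm across, 26 mm high, from 30 to 56 mm above the worktop; on a round housing 62 mm across, 28 mm high), 46 mm above the worktop. The axes of this point turn with the knob.
- tray: Flat steel tray fixed to the worktop, 136 mm (x) by 186 mm (y), floor 3 mm thick, rim 4 mm thick and 5 mm high over all (keep the fingertips above it when letting go). Origin at the centre of its underside. Cartridges fit side by side across y, 58 mm apart, with their length along the tray's x.
- tray_in (a point): Centre of the tray's floor (top side)
- mini_centrifuge: Bystander fixed in the middle of the worktop: white centrifuge, 194 x 160 mm, body 92 mm high, its round lid standing open at the back, up to about 0.26 m above the worktop. Origin at the centre of its underside. Go round it (nearer the robot) or well over it.
- strip_vial_b: Bystander: test-strip vial, 42 mm across, 104 mm tall; origin at its foot. Leave it alone.
- specimen_cup_b: Bystander: lidded specimen cup, 62 mm across, 72 mm tall; origin at its foot. Leave it alone.
- cart_a_mid (a point): Centre (half-way up) of a white plastic test cartridge, 110 x 32 x 14 mm, 80 g, alike with the others; it may be absent. x runs along its length towards the plug end, z up. The round plug, 16 mm across, stands in its top face 37 mm from the centre towards +x (18 mm from that end); four small ribs mark the other end.
- plug_a (a joint): How far the plug of cart_a is pressed in, m: 0 standing 8 mm proud of the top face, 0.008 flush. Stiff (about 4 N), stays where it is pushed.
- cart_b_mid (a point): Centre (half-way up) of a white plastic test cartridge, 110 x 32 x 14 mm, 80 g, alike with the others; it may be absent. x runs along its length towards the plug end, z up. The round plug, 16 mm across, stands in its top face 37 mm from the centre towards +x (18 mm from that end); four small ribs mark the other end.
- plug_b (a joint): How far the plug of cart_b is pressed in, m: 0 standing 8 mm proud of the top face, 0.008 flush. Stiff (about 4 N), stays where it is pushed.
- cart_c_mid (a point): Centre (half-way up) of a white plastic test cartridge, 110 x 32 x 14 mm, 80 g, alike with the others; it may be absent. x runs along its length towards the plug end, z up. The round plug, 16 mm across, stands in its top face 37 mm from the centre towards +x (18 mm from that end); four small ribs mark the other end.
- plug_c (a joint): How far the plug of cart_c is pressed in, m: 0 standing 8 mm proud of the top face, 0.008 flush. Stiff (about 4 N), stays where it is pushed.

How it is judged:
On the way, in this order (a step that is already met when the one before it is completed fails the run):
1. the gauge pointer is left standing on the zero mark (within 0.1 rad) (value of joint dial between -0.1 and 0.1 rad and velocity of joint dial between -0.05 and 0.05 rad/s), for 0.3 s.
2. the plunger is pushed down on its stop (value of joint plunger above 0.0148 m), for 0.1 s.
At the end, for the whole second after the job is handed in: Every cartridge present has its plug pressed in flush (at least 6.4 of 8 mm) and lies at rest flat on the tray's floor inside the rim, plug side up, none on another; the gauge pointer is within 0.12 rad of the zero mark and the plunger is up (within 3 mm) (value of joint each of plug_a, plug_b, plug_c above 0.0064 m and x of cart_a_mid in the frame of tray between -0.062 and 0.062 m and y of cart_a_mid in the frame of tray between -0.088 and 0.088 m and z of each of cart_a_mid, cart_b_mid, cart_c_mid in the frame of tray below 0.014 m and angle between each of cart_a_mid, cart_b_mid, cart_c_mid's own z axis and vertical below 0.1 rad and linear speed of each of cart_a, cart_b, cart_c below 0.02 m/s and x of cart_b_mid in the frame of tray between -0.062 and 0.062 m and y of cart_b_mid in the frame of tray between -0.088 and 0.088 m and x of cart_c_mid in the frame of tray between -0.062 and 0.062 m and y of cart_c_mid in the frame of tray between -0.088 and 0.088 m and value of joint dial between -0.12 and 0.12 rad and value of joint plunger below 0.003 m); the robot touches nothing.
It fails at once if the plunger is pressed while the gauge pointer is off the zero mark (value of joint plunger above 0.006 m and (value of joint dial above 0.17 rad or value of joint dial below -0.17 rad)).
It fails at once if a plug is pressed with the fingers or the arm instead of the press (contact force between any of plug_a_c0, plug_b_c0, plug_c_c0 and the fingers above 3 N or contact force between any of plug_a_c0, plug_b_c0, plug_c_c0 and the arm above 3 N).
It fails at once if the vial or the specimen cup is knocked aside by more than 25 mm (distance of any of strip_vial_b, specimen_cup_b from where it was at the start of the episode above 0.025 m).
Of cart_a, cart_b, cart_c only 2 to 3 are there at a start; the rules pass over those that are not, and their reading is None.
At some moment in a run one of cart_a, cart_b, cart_c may be knocked a few centimetres aside while the robot is not near it.
Once in a run the grip may slacken for a moment while it holds something.
It also fails if it takes over 210 s, if anything falls off the work surface, if the arm or the gripper's body presses on something with over 40 N, if the wrist force passes 120 N, or if a joint passes its speed limit or range.

## Working session

There is one attempt and no reset: what is moved stays moved. The work goes in short steps, Python scripts to look and compute and a shell command to move; the robot and the scene stay as the last step left them, time stands still between calls to the robot, and variables do not carry over. Pictures are saved under pics/ and viewed, at most 14 in all, crops included, and the job is handed in when it is done.

```bash
ls; mkdir -p pics; cat > h.py <<'E'
import numpy as np, cv2
from station import env
def shot(n):
    c=env.camera(n); c['R']=cv2.Rodrigues(np.array(c['rvec'],float))[0]; c['t']=np.array(c['tvec'],float).reshape(3); return c
def cloud(c):
    h,w=c['range_z'].shape; u,v=np.meshgrid(np.arange(w),np.arange(h))
    p=cv2.undistortPoints(np.stack([u,v],-1).reshape(-1,1,2).astype(float),c['mtx'],c['D']).reshape(h,w,2)
    z=c['range_z'][...,None]; X=np.concatenate([p*z,z],-1)
    return (X-c['t'])@c['R']
def ray(c,uv,z):
    p=cv2.undistortPoints(np.array(uv,float).reshape(-1,1,2),c['mtx'],c['D']).reshape(-1,2)
    d=np.c_[p,np.ones(len(p))]@c['R']; o=-c['R'].T@c['t']
    return o+d*((z-o[2])/d[:,2])[:,None]
E
python3 - <<'E'
from h import *
for n in('top','scene'):
    c=shot(n); cv2.imwrite(f'pics/{n}0.png',cv2.resize(c['img'],(800,600))); print(n,-c['R'].T@c['t'])
o=env.get_obs();print(o['tcp_pos'],o['tcp_rot'],o['ft_force'],o['time'])
E
```

```text
pics
top [0.33285523 0.04989928 1.23791309]
scene [0.01744365 0.97064108 0.66326316]
[ 0.22230943 -0.63702083  0.30205568] [[ 9.44153569e-01  3.29505438e-01 -4.51158603e-04]
 [ 3.29505739e-01 -9.44152956e-01  1.07882789e-03]
 [-7.04830737e-05 -1.16723855e-03 -9.99999316e-01]] [ 0.15727013  0.25743348 -0.69927513] 0.1
```

View pics/top0.png

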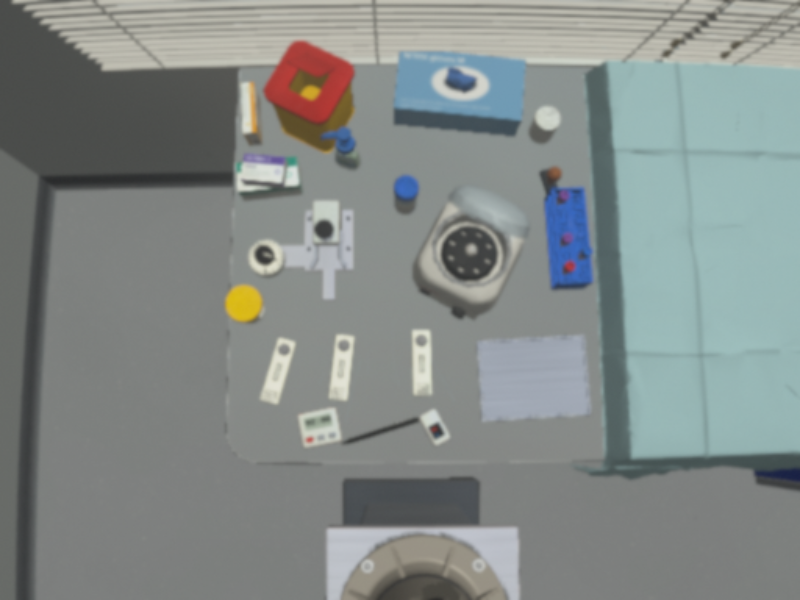

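View pics/scene0.png

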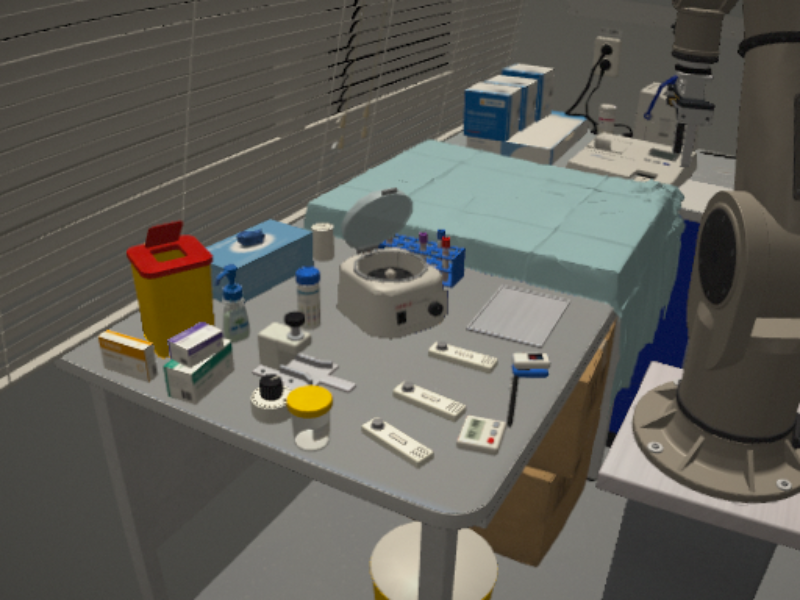

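The top view shows three cartridges at about (278,370), (342,367) and (422,362), plug ends up. The press cap is at (325,229), the gauge at (266,257), the tray at (534,377) and the cup at (244,303). Next I measure them.

```bash
cat > look.py <<'E'
from h import *
def carts(c,P,roi=None):
    hsv=cv2.cvtColor(c['img'],cv2.COLOR_BGR2HSV)
    g=c['img'].min(2)
    m=((g>150)&(P[...,2]>0.004)&(P[...,2]<0.06)).astype(np.uint8)
    if roi is not None: m&=((P[...,0]>roi[0])&(P[...,0]<roi[1])&(P[...,1]>roi[2])&(P[...,1]<roi[3])).astype(np.uint8)
    m=cv2.morphologyEx(m,cv2.MORPH_CLOSE,np.ones((5,5)))
    for k in cv2.findContours(m,0,2)[0]:
        if cv2.contourArea(k)<100: continue
        q=ray(c,k.reshape(-1,2),0.014)[:,:2]
        (x,y),(w,h),a=cv2.minAreaRect((q*1000).astype(np.float32))
        a=a if w>h else a+90
        print('blob ctr %.1f %.1f size %.0f %.0f yaw %.1f'%(x,y,max(w,h),min(w,h),(a+90)%180-90))
E
python3 - <<'E'
from look import *
c=shot('top');P=cloud(c);carts(c,P)
hsv=cv2.cvtColor(c['img'],cv2.COLOR_BGR2HSV);s=0.64
def zc(u,v,r,lo,hi):
    u,v=int(u*s),int(v*s);Q=P[v-r:v+r,u-r:u+r].reshape(-1,3);Q=Q[(Q[:,2]>lo)&(Q[:,2]<hi)]
    k=(Q[:,:2]*1000).astype(np.float32);print(np.round(Q.mean(0),4),len(Q),cv2.minAreaRect(k),cv2.minEnclosingCircle(k))
print('cap');zc(325,229,15,.085,.12)
print('head');zc(325,222,35,.055,.075)
print('knob');zc(266,257,14,.045,.065)
print('housing');zc(266,257,24,.018,.04)
print('cup');zc(244,303,22,.06,.09)
print('vial');zc(405,187,15,.09,.13)
# tray
m=((c['img'].min(2)>110)&(P[...,2]>-.01)&(P[...,2]<.012)).astype(np.uint8);m[:, :290]=0;m[:200]=0
for k in cv2.findContours(m,0,2)[0]:
    if cv2.contourArea(k)>500: print('tray',cv2.minAreaRect((ray(c,k.reshape(-1,2),.004)[:,:2]*1000).astype(np.float32)))
m=((c['img'].min(2)>110)&(P[...,2]>-.0)&(P[...,2]<.014)).astype(np.uint8);m[:160]=0;m[195:]=0;m[:,:200]=0;m[:,220:]=0
for k in cv2.findContours(m,0,2)[0]:
    if cv2.contourArea(k)>50: print('tongue',cv2.minAreaRect((ray(c,k.reshape(-1,2),.006)[:,:2]*1000).astype(np.float32)))
a=cv2.resize(c['img'][115:195,130:240],None,fx=5,fy=5,interpolation=cv2.INTER_CUBIC)
d=shot('scene');b=cv2.resize(d['img'][190:270,150:260],None,fx=5,fy=5,interpolation=cv2.INTER_CUBIC)
cv2.imwrite('pics/crop1.png',cv2.resize(np.hstack([a,b]),(800,291)))
np.savez('s0.npz',P=P)
E
```

```text
blob ctr 317.2 -23.8 size 58 30 yaw 28.2
blob ctr 316.4 167.1 size 65 57 yaw -78.7
blob ctr 355.0 -417.6 size 150 107 yaw 5.4
blob ctr 410.0 238.0 size 110 33 yaw -16.1
blob ctr 396.5 -190.8 size 182 135 yaw -86.6
blob ctr 415.9 131.1 size 110 32 yaw -6.3
blob ctr 423.9 -2.7 size 108 32 yaw 1.1
blob ctr 632.6 190.6 size 175 165 yaw 68.7
blob ctr 880.2 308.3 size 96 17 yaw 5.3
blob ctr 640.3 -448.0 size 705 579 yaw -0.1
blob ctr 976.0 87.7 size 106 22 yaw 89.6
blob ctr 976.8 416.3 size 345 25 yaw -89.8
cap
[0.6313 0.1554 0.0986] 118 ((631.3597412109375, 155.47328186035156), (28.8946590423584, 28.258861541748047), 61.74708938598633) ((632.4112548828125, 155.58995056152344), 15.881481170654297)
head
[0.6679 0.1678 0.0625] 427 ((672.6904296875, 190.929931640625), (156.79124450683594, 116.2703628540039), 1.590728998184204) ((666.9139404296875, 206.00621032714844), 84.70906829833984)
knob
[0.5999 0.2608 0.0543] 123 ((600.1566162109375, 260.8047180175781), (29.185564041137695, 31.415220260620117), 2.381540536880493) ((599.8360595703125, 261.05572509765625), 16.419185638427734)
housing
[0.59
[... 187 characters left out ...]
p
[0.5157 0.2869 0.071 ] 445 ((516.0503540039062, 287.52020263671875), (59.806461334228516, 58.22110366821289), 25.929407119750977) ((516.1117553710938, 287.69140625), 30.485258102416992)
vial
[0.6973 0.023  0.1014] 218 ((698.768798828125, 22.36813735961914), (39.67625427246094, 40.65363311767578), 37.18012237548828) ((699.7744140625, 23.425535202026367), 21.89993667602539)
tray ((92.15719604492188, -107.4530029296875), (108.9030990600586, 117.6893081665039), 89.1424789428711)
tray ((382.87481689453125, -185.18736267089844), (256.8404846191406, 251.23329162597656), 89.1894302368164)
tongue ((572.0383911132812, 156.17608642578125), (90.30674743652344, 51.143287658691406), 0.47610926628112793)
```

View pics/crop1.png

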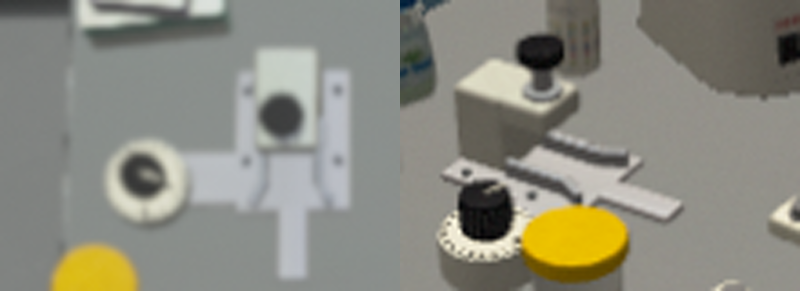

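The crop shows the knob at about (145,177) with its pointer toward the right and slightly down. The thick zero mark is at the bottom, (145,215), so the dial is at roughly +75°. I'll refine the dial angle and the press axis.

```bash
cat > dial.py <<'E'
from h import *
def dial(k=(.600,.261),r=15):
    for n in('top','scene'):
        c=shot(n);P=ray(c,np.stack(np.meshgrid(np.arange(512),np.arange(384)),-1).reshape(-1,2),.056)[:,:2].reshape(384,512,2)*1000-np.array(k)*1000
        rr=np.hypot(*P.transpose(2,0,1));g=c['img'].min(2).astype(float)
        m=rr<r; w=np.clip(g-np.median(g[m])-15,0,None)*m*(rr>2)
        q=P[w>0];ww=w[w>0]
        M=(q*ww[:,None]).sum(0)/ww.sum(); print(n,'dir centroid',M.round(1),'dial deg',np.degrees(np.arctan2(M[1],M[0])-np.pi)%360, len(q))
        l,v=np.linalg.eigh(np.cov(q.T,aweights=ww));print(' axis deg',np.degrees(np.arctan2(v[1,1],v[0,1])),l.round(1))
E
python3 - <<'E'
from dial import *
dial()
c=shot('top');P=cloud(c);g=c['img'].min(2)
m=((g>120)&(P[...,2]<.015)&(P[...,0]>.525)&(P[...,0]<.565)&(P[...,1]>.13)&(P[...,1]<.18))
v,u=np.nonzero(m);q=ray(c,np.c_[u,v],.006)[:,:2]*1000
for x in range(526,566,6):
    s=q[(q[:,0]>=x)&(q[:,0]<x+6)]
    if len(s):print(x,s[:,1].min().round(1),s[:,1].max().round(1),s[:,1].mean().round(2))
print('tip',q[:,0].min(), 'slope',np.degrees(np.polyfit(q[:,0],q[:,1],1)[0]*1))
m=((P[...,2]>.056)&(P[...,2]<.07)&(g>130)&(P[...,0]>.6)&(P[...,0]<.72)&(P[...,1]>.12)&(P[...,1]<.2)).astype(np.uint8)
k=max(cv2.findContours(m,0,2)[0],key=cv2.contourArea).reshape(-1,2)
print('head',cv2.minAreaRect((ray(c,k,.064)[:,:2]*1000).astype(np.float32)))
E
```

```text
top dir centroid [0.5 2.2] dial deg 257.13978395496275 35
 axis deg 90.66510123884865 [ 45.5 109.9]
scene dir centroid [-2.6 -9.8] dial deg 74.92527215401532 21
 axis deg -177.84542121659916 [13.4 31. ]
526 130.2 178.3 154.25
532 130.3 178.4 154.32
538 130.3 178.5 154.4
544 130.4 178.6 154.46
550 130.4 178.6 154.52
556 130.5 178.7 154.58
562 130.5 178.7 154.52
tip 524.2376756853237 slope -0.0036193788220685186
head ((650.365966796875, 154.94454956054688), (72.80416870117188, 44.326663970947266), 0.6081841588020325)
```

```bash
python3 - <<'E'
from dial import *
dial(r=11)
c=shot('top');P=cloud(c);g=c['img'].min(2)
print(g[172:192:3,195:225:2])
t=(g[165:,:].astype(int))
m=((g>142)&(P[...,2]<.015)&(P[...,0]>.525)&(P[...,0]<.565)&(P[...,1]>.135)&(P[...,1]<.175))
v,u=np.nonzero(m);q=ray(c,np.c_[u,v],.006)[:,:2]*1000
for x in range(526,566,6):
    s=q[(q[:,0]>=x)&(q[:,0]<x+6)]
    if len(s):print(x,s[:,1].min().round(1),s[:,1].max().round(1),s[:,1].mean().round(2))
E
```

```text
top dir centroid [-0.7 -6.4] dial deg 83.3530455929149 14
 axis deg -140.94323174214173 [4.3 6.5]
scene dir centroid [ 1.5 -6.7] dial deg 102.97382166649544 9
 axis deg 60.92097054827531 [2.8 9.8]
[[161 165 150 156 161 163 179 184 183 179 162 156 145 146 156]
 [137 137 137 138 137 141 177 185 185 176 143 138 138 139 139]
 [138 138 137 137 138 142 177 185 184 175 142 138 139 139 139]
 [138 138 138 138 138 143 178 185 184 175 142 138 137 137 137]
 [138 138 137 138 138 143 179 186 185 176 142 138 137 137 137]
 [138 137 138 138 138 143 180 186 186 176 142 137 138 138 137]
 [137 138 138 137 137 142 175 181 179 171 142 137 137 138 138]]
526 154.3 159.6 156.93
532 143.6 167.7 154.8
538 143.7 167.8 155.73
544 143.7 167.8 155.3
550 143.8 167.9 155.85
556 143.9 168.0 155.91
562 141.2 165.3 152.29
```

```bash
cat > to.py <<'E'
import sys,numpy as np
from scipy.spatial.transform import Rotation as Ro
from station import env
# usage: to.py x y ztip yaw(x axis, deg)   (tool down)
x,y,zt,a=map(float,sys.argv[1:5]);o=env.get_obs();R=np.array(o['tcp_rot']);p=np.array(o['tcp_pos'])
t=np.array([x,y,zt+env.tip_reach]);a=np.radians(a)
T=np.array([[np.cos(a),np.sin(a),0],[np.sin(a),-np.cos(a),0],[0,0,-1]])
print('turn',Ro.from_matrix(R.T@T).as_rotvec().round(3),'shift',(R.T@(t-p)).round(4))
print('t %.2f tip'%o['time'],(p-[0,0,env.tip_reach]).round(4),'yaw %.1f'%np.degrees(np.arctan2(R[1,0],R[0,0])),'ft',np.round(o['ft_force'],1),'gap %.3f'%o['finger_gap'],'q',np.round(o['qpos'],2))
E
python3 to.py .6 .261 .2 155
```

```text
turn [-0.    -0.    -2.369] shift [ 0.6525 -0.7237  0.0055]
t 0.50 tip [ 0.2224 -0.6373  0.2054] yaw 19.2 ft [0.1 0.1 0.6] gap 1.002 q [ 1.09  0.43  0.07  1.61 -0.03  1.11 -0.07]
```

```bash
python3 -m crank '[0,0,-2.369,0.6525,-0.7237,0,0.6, 0,0,-2.369,0.6525,-0.7237,0,0.6, 0,0,-2.369,0.6525,-0.7237,0,0.6, 0,0,-2.369,0.6525,-0.7237,0,0.6, 0,0,-2.369,0.6525,-0.7237,0,0.6, 0,0,-2.369,0.6525,-0.7237,0,0.6, 0,0,-2.369,0.6525,-0.7237,0,0.6, 0,0,-2.369,0.6525,-0.7237,0,0.6, 0,0,-2.369,0.6525,-0.7237,0,0.6, 0,0,-2.369,0.6525,-0.7237,0,0.6, 0,0,-2.369,0.6525,-0.7237,0,0.6, 0,0,-2.369,0.6525,-0.7237,0,0.6, 0,0,-2.369,0.6525,-0.7237,0,0.6, 0,0,-2.369,0.6525,-0.7237,0,0.6, 0,0,-2.369,0.6525,-0.7237,0,0.6, 0,0,-2.369,0.6525,-0.7237,0,0.6, 0,0,-2.369,0.6525,-0.7237,0,0.6, 0,0,-2.369,0.6525,-0.7237,0,0.6]'; python3 to.py .6 .261 .033 155
```

```text
time: 2.75
tcp_pos: [0.5999, 0.2604, 0.3025]
tcp_rot: [[-0.906, 0.423, -0.0], [0.423, 0.906, -0.001], [0.0, -0.001, -1.0]]
ft_force: [0.9, -0.7, -0.7]
finger_gap: 0.601
gripper_force: 0.0
turn [-0.001 -0.    -0.001] shift [0.0002 0.0007 0.1723]
t 2.75 tip [0.5999 0.2604 0.2053] yaw 155.0 ft [ 0.9 -0.7 -0.7] gap 0.601 q [ 0.01  0.48 -0.71  1.62  0.34  1.17  0.35]
```

```bash
python3 -m crank '[0,0,0,0,0.0006,0.06,0.6, 0,0,0,0,0.0006,0.12,0.6, 0,0,0,0,0.0006,0.16,0.6, 0,0,0,0,0.0006,0.172,0.6, 0,0,0,0,0.0006,0.172,0.6, 0,0,0,0,0.0006,0.172,0.2, 0,0,0,0,0.0006,0.172,0.2, 0,0,0,0,0.0006,0.172,0.2, 0,0,0,0,0.0006,0.172,0.2]'; python3 to.py .6 .261 .033 155
```

```text
time: 3.88
tcp_pos: [0.601, 0.2624, 0.1319]
tcp_rot: [[-0.906, 0.423, 0.002], [0.423, 0.906, 0.002], [-0.001, 0.002, -1.0]]
ft_force: [2.4, 3.2, 7.0]
finger_gap: 0.332
gripper_force: 30.0
turn [ 0.002  0.001 -0.   ] shift [ 0.0003 -0.0017  0.0017]
t 3.88 tip [0.601  0.2624 0.0347] yaw 155.0 ft [2.4 3.2 7. ] gap 0.332 q [-0.05  0.66 -0.63  1.75  0.48  0.89  0.24]
```

```bash
python3 -m crank '[0,0,0.18,0,0,0,0.2, 0,0,0.36,0,0,0,0.2, 0,0,0.54,0,0,0,0.2, 0,0,0.72,0,0,0,0.2, 0,0,0.9,0,0,0,0.2, 0,0,1.08,0,0,0,0.2, 0,0,1.26,0,0,0,0.2, 0,0,1.31,0,0,0,0.2, 0,0,1.31,0,0,0,0.2, 0,0,1.31,0,0,0,0.2, 0,0,1.31,0,0,0,0.45, 0,0,1.31,0,0,0,0.45, 0,0,1.31,0,0,-0.06,0.45, 0,0,1.31,-0.06,0,-0.12,0.45, 0,0,1.31,-0.12,0,-0.12,0.45, 0,0,1.31,-0.18,0,-0.12,0.45]'; python3 to.py .6 .261 .033 155
python3 - <<'E'
from dial import *
dial(r=11)
c=shot('top')
b=shot('scene')
a=cv2.resize(c['img'][145:185,145:200],None,fx=8,fy=8,interpolation=cv2.INTER_CUBIC)
b=cv2.resize(b['img'][220:275,145:200],(440,440),interpolation=cv2.INTER_CUBIC)[:320]
cv2.imwrite('pics/d1.png',cv2.resize(np.hstack([a,b]),(800,291)))
E
```

```text
time: 5.88
tcp_pos: [0.754, 0.1897, 0.2521]
tcp_rot: [[0.175, 0.985, 0.002], [0.985, -0.175, 0.0], [0.001, 0.002, -1.0]]
ft_force: [-0.3, 0.1, -0.6]
finger_gap: 0.454
gripper_force: 0.0
turn [ 2.00e-03  1.00e-03 -1.31e+00] shift [ 0.0432 -0.1643  0.1217]
t 5.88 tip [0.754  0.1897 0.1549] yaw 79.9 ft [-0.3  0.1 -0.6] gap 0.454 q [-0.14  0.65 -0.31  1.36  0.2   1.16 -0.64]
top dir centroid [-6.4  0.4] dial deg 356.666327474114 15
 axis deg 168.4785354178393 [4.  8.9]
scene dir centroid [-4.1 -0.2] dial deg 3.0090788327810856 15
 axis deg 175.37107973758927 [ 3.5 25.4]
```

View pics/d1.png

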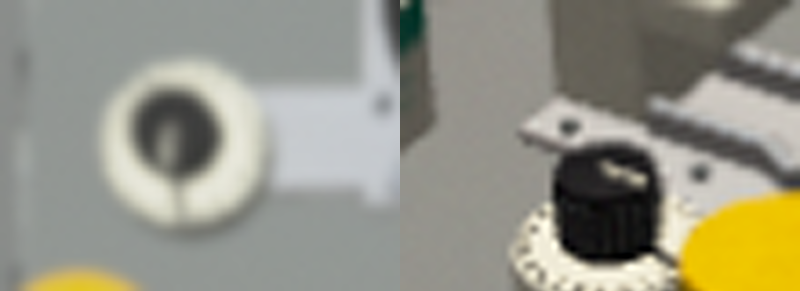

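The pointer now stands close to the zero mark. In the top crop it runs from (178,112) to (163,165) and the mark is at (180,205), so I'll do a finer check from the raw pixels.

```bash
python3 - <<'E'
from h import *
for n,(r0,r1,c0,c1) in dict(top=(155,178,160,180),scene=(244,262,165,182)).items():
    c=shot(n);np.set_printoptions(linewidth=200)
    G=c['img'].min(2)[r0:r1,c0:c1];print(n,r0,c0);print(G)
    o=ray(c,[[c0,r0],[c0+10,r0],[c0,r0+10]],.056)[:,:2]*1000;print(o.round(1))
    k=ray(c,[[170,165]],.056)
    kc=(cv2.projectPoints(np.array([[.6,.261,.056],[.590,.261,.056],[.57,.261,.028]]),c['rvec'],c['tvec'],c['mtx'],c['D'])[0]).reshape(-1,2);print('ctr,ptr,mark px',kc.round(1))
E
```

```text
top 155 160
[[146 148 154 164 172 178 186 188 191 194 197 199 199 202 199 191 185 176 162 153]
 [149 154 164 177 178 171 167 164 165 169 175 184 193 203 203 203 201 192 179 167]
 [156 167 176 180 170 149 130 118 115 119 128 145 171 193 206 212 211 205 197 189]
 [167 181 183 170 144 113  90  78  73  76  83 100 130 169 198 213 215 212 207 202]
 [179 189 180 150 111  81  67  63  62  62  63  70  93 133 175 205 216 214 208 205]
 [188 190 168 128  87  65  60  62  64  63  61  62  71  99 145 190 214 215 209 206]
 [191 190 162 114  75  61  63  73  78  72  64  61  64  77 117 170 206 215 210 202]
 [194 192 161 109  70  62  73  91  97  85  68  62  61  67  95 150 197 214 212 202]
 [198 196 164 111  71  64  82 107 111  90  70  62  60  62  85 138 192 215 215 204]
 [199 201 173 123  80  67  90 119 117  92  69  61  59  61  86 141 193 216 215 202]
 [202 208 189 146  97  72  96 125 121  91  67  59  58  66 102 156 200 217 216 204]
 [200 211 204 170 123  89 100 124 117  89  65  57  58  79 126 178 210 218 216 202]
 [196 211 212 193 159 123 110 117 107  80  63  61  74 108 156 197 215 217 213 200]
 [194 209
[... 1630 characters left out ...]
18  18  18  34 131 212]
 [215 215 116  29  20  19  20  18  23  11  20  14  14   5  22  65 152]
 [216 217 214 163  71  23  12  12   9  12   8  11  56 143 189 102  81]
 [217 215 216 217 213 163 118 116 114 115 139 214 213 213 215 199 142]
 [213 215 212 217 216 214 216 216 217 216 216 216 216 216 217 204 179]
 [209 209 170 216 211 213 215 215 216 216 214 215 208 184 216 206 152]
 [181 136 208 207 123 174 212 172 215 209 170 180 215 203 150 174 141]
 [159 165 147 145 106 180 176 105 180 178 145 118 174 150 165 126  79]
 [ 92  93 112 115 166 143 141 143 147 170 141 136 104  82  81  78  78]]
[[614.8 274.4]
 [595.9 262.9]
 [591.3 304.8]]
ctr,ptr,mark px [[174.  243. ]
 [177.7 244.3]
 [185.8 257.5]]
```

```bash
cat > ptr.py <<'E'
from h import *
c=shot('scene');np.set_printoptions(linewidth=200)
G=c['img'].min(2)[236:248,165:182].astype(float);print(G.astype(int))
v,u=np.mgrid[236:248,165:182];m=(G>55)&(u>168)&(u<179.5)&(v>239)&(v<247)
w=(G-40)[m];q=ray(c,np.c_[u[m],v[m]],.056)[:,:2]*1000
l,e=np.linalg.eigh(np.cov(q.T,aweights=w));d=e[:,1]*-np.sign(e[0,1]);print('scene',np.average(q,axis=0,weights=w),'dial',np.degrees(np.arctan2(-d[1],-d[0])),l)
c=shot('top');G=c['img'].min(2).astype(float);pts=[]
for r in range(160,167):
    s=slice(165,172);b=G[r,s]-np.minimum(G[r,166-1],G[r,171]);cidx=np.arange(165,172)
    k=165+np.argmax(G[r,165:170]);a,bb,cc=G[r,k-1:k+2];pts.append([k+.5*(a-cc)/(a-2*bb+cc),r])
q=ray(c,pts,.056)[:,:2]*1000;p=np.polyfit(q[:,0],q[:,1],1);print('top',q.round(1).tolist(),'dial',np.degrees(np.arctan(p[0])))
E
python3 ptr.py
```

```text
[[195 188 149 138 164 195 194 188 184 167 145 133  96  76  73  71  75]
 [196 184  84  77 118 197 195 195 195 193 186 182 174 148  89  72  75]
 [189 192 136 123 181 194 196 195 196 196 197 195 195 178 126  93  86]
 [122 142 157 179 193 157 136 132 118 119 119 138 176 192 182 176 161]
 [ 89  88  98 104 102  74  59  59  44  42  46  61  95 122 165 196 191]
 [133 126  65  39  36  30  32  30  30  33  34  34  34  47 115 177 195]
 [139 111  37  29  34  31  31  66 104  63  33  35  34  34  64 144 195]
 [135  63  34  33  32  33  34  56 113 149 125 104  64  34  34 132 199]
 [133  53  32  33  34  33  33  40  58  82  77 116 157 130  36  92 161]
 [135  23  26  35  35  33  35  37  38  36  41  63  92  83  29  79 150]
 [136  20  16  19  32  32  36  39  39  38  31  29  24  25  17  54 143]
 [135  30  30  14  15  13  14  18  15  14  16  13   8  14  22  47 146]]
scene [598.57451298 257.05805505] dial -30.87109162637041 [34.55526094 54.05422984]
top [[606.1, 266.2], [603.4, 260.5], [600.7, 260.6], [598.1, 260.9], [595.4, 261.4], [592.8, 261.6], [590.1, 261.7]] dial 7.937567363279734
```

```bash
sed -i 's/(v>239)/(v>241)/; s/(u<179.5)/(u>171)\&(u<178.5)/' ptr.py; sed -i 's/range(160,167)/range(161,167)/' ptr.py; python3 ptr.py | tail -2; python3 to.py .6 .261 .033 80
```

```text
scene [596.26505549 260.97858743] dial -6.273986251271908 [ 3.63611685 26.98834658]
top [[603.4, 260.3], [600.7, 260.6], [598.1, 260.9], [595.4, 261.4], [592.8, 261.6], [590.1, 261.7]] dial -6.439342419740224
turn [ 0. -0. -0.] shift [ 0.0422 -0.1615  0.1204]
t 6.38 tip [0.7517 0.1913 0.1534] yaw 80.0 ft [-0.4 -0.2  0.1] gap 0.451 q [-0.14  0.65 -0.31  1.37  0.2   1.15 -0.65]
```

Both views put the dial at about −6°, so I'll regrip and turn it back 0.11 rad.

```bash
python3 -m crank '[0,0,0,0.02,-0.06,0,0.45, 0,0,0,0.034,-0.12,0,0.45, 0,0,0,0.0422,-0.161,0,0.45, 0,0,0,0.0422,-0.161,0,0.45, 0,0,0,0.0422,-0.161,0.06,0.45, 0,0,0,0.0422,-0.161,0.11,0.45, 0,0,0,0.0422,-0.161,0.12,0.45, 0,0,0,0.0422,-0.161,0.12,0.45, 0,0,0,0.0422,-0.161,0.12,0.2, 0,0,0,0.0422,-0.161,0.12,0.2, 0,0,0,0.0422,-0.161,0.12,0.2, 0,0,-0.05,0.0422,-0.161,0.12,0.2, 0,0,-0.11,0.0422,-0.161,0.12,0.2, 0,0,-0.11,0.0422,-0.161,0.12,0.2, 0,0,-0.11,0.0422,-0.161,0.12,0.2, 0,0,-0.11,0.0422,-0.161,0.12,0.45, 0,0,-0.11,0.0422,-0.161,0.12,0.45, 0,0,-0.11,0.0422,-0.161,0.06,0.45, 0,0,-0.11,0.0422,-0.161,0,0.45, 0,0,-0.11,0.0422,-0.1,0,0.45]';python3 -m crank '[0,0,0,0,0.06,0,0.45, 0,0,0,0,0.1,0,0.45, 0,0,0,0,0.1,0,0.45]'; python3 ptr.py|tail -2;  python3 to.py .43 .232 .1 -16
```

```text
time: 8.88
tcp_pos: [0.6614, 0.2528, 0.2582]
tcp_rot: [[0.062, 0.998, 0.009], [0.998, -0.062, 0.004], [0.005, 0.008, -1.0]]
ft_force: [1.1, 0.2, -0.4]
finger_gap: 0.45
gripper_force: 0.0
time: 9.25
tcp_pos: [0.7633, 0.2416, 0.2493]
tcp_rot: [[0.069, 0.998, 0.0], [0.998, -0.069, -0.0], [-0.0, 0.0, -1.0]]
ft_force: [-1.0, 0.3, -0.9]
finger_gap: 0.451
gripper_force: 0.0
scene [596.54353305 260.29178342] dial -3.5413032300559193 [ 3.4123593  25.75962317]
top [[603.4, 260.3], [600.7, 260.3], [598.1, 260.2], [595.4, 259.8], [592.8, 259.7], [590.1, 259.5]] dial 3.7775225080589627
turn [-1.000e-03  0.000e+00  1.784e+00] shift [-0.0329 -0.3294  0.0529]
t 9.35 tip [0.7609 0.2431 0.1528] yaw 86.2 ft [-0.6  0.6  0.3] gap 0.449 q [-0.19  0.69 -0.34  1.3   0.23  1.19 -0.61]
```

Dial is about 0 on average of the two views. Next is cart A; I check the cartridges now.

```bash
python3 - <<'E'
from look import *
c=shot('top');carts(c,cloud(c),(.33,.5,-.1,.33))
E
python3 to.py .381 .246 .06 164
```

```text
blob ctr 409.8 238.2 size 111 33 yaw -15.6
turn [-0.    -0.    -1.357] shift [-0.0223 -0.3788  0.0933]
t 9.40 tip [0.7605 0.2434 0.1532] yaw 86.2 ft [-0.6  0.7  0.6] gap 0.444 q [-0.19  0.69 -0.34  1.3   0.23  1.19 -0.61]
```

```bash
python3 -m crank '[0,0,-0.18,0,-0.06,0,0.6, 0,0,-0.36,-0.01,-0.12,0,0.6, 0,0,-0.54,-0.01,-0.18,0,0.6, 0,0,-0.72,-0.015,-0.24,0,0.6, 0,0,-0.9,-0.02,-0.3,0,0.6, 0,0,-1.08,-0.0223,-0.36,0.03,0.6, 0,0,-1.26,-0.0223,-0.3788,0.06,0.6, 0,0,-1.357,-0.0223,-0.3788,0.09,0.6, 0,0,-1.357,-0.0223,-0.3788,0.0933,0.6, 0,0,-1.357,-0.0223,-0.3788,0.0933,0.6]'; python3 to.py .381 .246 .004 164.4
```

```text
time: 10.65
tcp_pos: [0.3817, 0.246, 0.1577]
tcp_rot: [[-0.961, 0.278, 0.001], [0.278, 0.961, 0.0], [-0.001, 0.0, -1.0]]
ft_force: [0.1, 0.8, 0.4]
finger_gap: 0.599
gripper_force: 0.0
turn [ 0.     0.001 -0.01 ] shift [ 0.0007 -0.0002  0.0565]
t 10.65 tip [0.3817 0.246  0.0605] yaw 163.8 ft [0.1 0.8 0.4] gap 0.599 q [-0.09  0.35 -0.72  2.18  0.35  0.72  0.24]
```

```bash
python3 -m crank '[0,0,-0.01,0,0,0.04,0.6, 0,0,-0.01,0,0,0.0565,0.6, 0,0,-0.01,0,0,0.0565,0.6, 0,0,-0.01,0,0,0.0565,0, 0,0,-0.01,0,0,0.0565,0, 0,0,-0.01,0,0,0.0565,0, 0,0,-0.01,0,0,0.0565,0, 0,0,-0.01,0,0,0.04,0, 0,0,-0.01,0,0,-0.01,0, 0,0,-0.01,0,0,-0.03,0, 0,0,-0.01,0,0,-0.03,0]'; python3 to.py .49 .1553 .07 180
```

```text
time: 12.02
tcp_pos: [0.3823, 0.246, 0.1889]
tcp_rot: [[-0.964, 0.267, 0.003], [0.267, 0.964, 0.001], [-0.003, 0.002, -1.0]]
ft_force: [0.2, -0.5, -0.6]
finger_gap: 0.337
gripper_force: 29.9
turn [ 0.001  0.003 -0.27 ] shift [-0.128  -0.0586  0.0219]
t 12.03 tip [0.3823 0.246  0.0917] yaw 164.5 ft [ 0.2 -0.5 -0.6] gap 0.337 q [-0.04  0.3  -0.77  2.16  0.3   0.78  0.3 ]
```

```bash
python3 -m crank '[0,0.003,-0.09,-0.05,-0.02,0,0, 0,0.003,-0.18,-0.09,-0.04,0,0, 0,0.003,-0.27,-0.128,-0.0586,0,0, 0,0.003,-0.27,-0.128,-0.0586,0.022,0, 0,0.003,-0.27,-0.128,-0.0586,0.05,0, 0,0.003,-0.27,-0.128,-0.0586,0.06,0,0,0.003,-0.27,-0.128,-0.0586,0.06,0]'; python3 to.py .564 .1553 .011 180;  python3 - <<'E'
from look import *
c=shot('top');P=cloud(c);carts(c,P,(.33,.5,-.1,.33))
d=shot('scene')
a=c['img'][120:230,150:260];b=d['img'][200:310,150:260]
cv2.imwrite('pics/ins1.png',cv2.resize(np.hstack([a,b]),(800,400),interpolation=cv2.INTER_CUBIC))
E
```

```text
time: 12.9
tcp_pos: [0.4889, 0.1553, 0.1265]
tcp_rot: [[-1.0, -0.001, -0.004], [-0.001, 1.0, 0.0], [0.004, 0.0, -1.0]]
ft_force: [-0.3, 0.0, -0.9]
finger_gap: 0.34
gripper_force: 29.9
turn [ 0.    -0.004  0.001] shift [-0.0752 -0.0001  0.018 ]
t 12.90 tip [0.4889 0.1553 0.0293] yaw -180.0 ft [-0.3  0.  -0.9] gap 0.340 q [ 0.13  0.49 -0.69  2.07  0.46  0.73  0.72]
blob ctr 339.7 171.3 size 65 15 yaw -89.9
blob ctr 384.7 134.6 size 47 32 yaw -6.7
```

View pics/ins1.png

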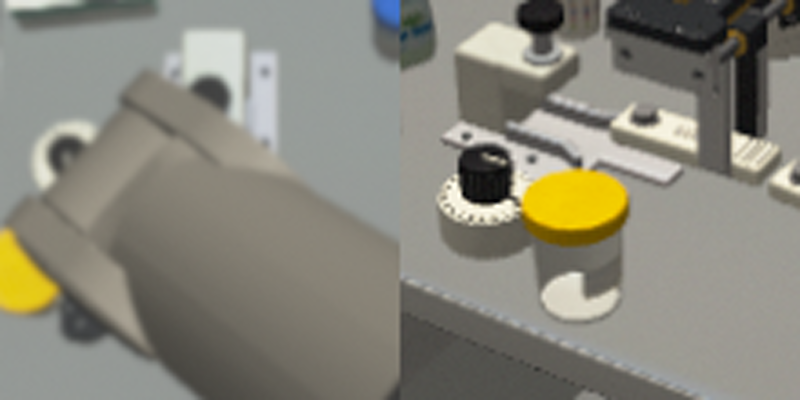

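The cartridge (center about (690,140) in the crop) is level and in line with the rails. I lower and slide it in.

```bash
python3 -m crank '[0,-0.003,0,0,0,0.018,0, 0,-0.003,0,-0.01,0,0.018,0, 0,-0.003,0,-0.02,0,0.018,0, 0,-0.003,0,-0.03,0,0.018,0, 0,-0.003,0,-0.04,0,0.018,0, 0,-0.003,0,-0.05,0,0.018,0, 0,-0.003,0,-0.06,0,0.018,0,0,-0.003,0,-0.066,0,0.018,0,0,-0.003,0,-0.07,0,0.018,0]'; python3 to.py .564 .1553 .011 180; python3 -m crank '[0,0,0,-0.003,0,0,0,0,0,0,-0.006,0,0,0,0,0,0,-0.006,0,0,0]'; python3 to.py .564 .1553 .011 180
```

```text
time: 14.12
tcp_pos: [0.5596, 0.1561, 0.1086]
tcp_rot: [[-1.0, -0.001, -0.0], [-0.001, 1.0, 0.002], [0.0, 0.002, -1.0]]
ft_force: [-4.6, 5.6, 2.3]
finger_gap: 0.342
gripper_force: 30.1
turn [ 0.002 -0.     0.001] shift [-0.0044 -0.0008  0.0004]
t 14.12 tip [0.5596 0.1561 0.0114] yaw -180.0 ft [-4.6  5.6  2.3] gap 0.342 q [ 0.12  0.6  -0.64  1.93  0.5   0.77  0.76]
time: 14.5
tcp_pos: [0.5657, 0.1562, 0.1087]
tcp_rot: [[-1.0, -0.001, 0.001], [-0.001, 1.0, 0.002], [-0.001, 0.002, -1.0]]
ft_force: [-2.0, 5.3, 1.3]
finger_gap: 0.343
gripper_force: 30.1
turn [0.002 0.001 0.001] shift [ 0.0017 -0.0009  0.0005]
t 14.50 tip [0.5657 0.1562 0.0115] yaw -180.0 ft [-2.   5.3  1.3] gap 0.343 q [ 0.12  0.61 -0.64  1.92  0.5   0.78  0.77]
```

```bash
python3 -m crank '[0,0,0,-0.002,0.001,0,0,0,0,0,-0.003,0.001,0,0,0,0,0,-0.003,0.001,0,0]'; python3 -m crank '[0,0,0,-0.002,0,0,0,0,0,0,-0.003,0,0,0,0,0,0,-0.003,0,0,0]'; python3 to.py .564 .1553 .011 180
```

```text
time: 14.88
tcp_pos: [0.5667, 0.1565, 0.1079]
tcp_rot: [[-1.0, -0.001, -0.004], [-0.001, 1.0, 0.0], [0.004, 0.0, -1.0]]
ft_force: [-12.0, 2.9, 2.4]
finger_gap: 0.342
gripper_force: 30.0
time: 15.25
tcp_pos: [0.568, 0.1565, 0.1072]
tcp_rot: [[-1.0, -0.001, -0.007], [-0.001, 1.0, -0.001], [0.007, -0.001, -1.0]]
ft_force: [-20.2, 3.3, 1.6]
finger_gap: 0.342
gripper_force: 30.0
turn [-0.001 -0.007  0.001] shift [ 0.004  -0.0012 -0.001 ]
t 15.25 tip [0.568  0.1565 0.01  ] yaw -179.9 ft [-20.2   3.3   1.6] gap 0.342 q [ 0.11  0.61 -0.64  1.91  0.5   0.79  0.77]
```

```bash
python3 -m crank '[0,0,0,0.004,0,0,0.5, 0,0,0,0.004,0,0,0.5, 0,0,0,0.004,0,-0.05,0.5, 0,0,0,0.004,0,-0.1,0.3, 0,0,0,0.004,0,-0.115,0, 0,0,0,-0.03,0,-0.12,0, 0,0,0,-0.062,0,-0.12,0, 0,0,0,-0.062,0,-0.12,0]'; python3 to.py .632 .156 .1 180
python3 - <<'E'
from h import *
d=shot('scene');cv2.imwrite('pics/ins2.png',cv2.resize(d['img'][170:290,150:290],(700,600),interpolation=cv2.INTER_CUBIC))
E
```

```text
time: 16.25
tcp_pos: [0.635, 0.1554, 0.2278]
tcp_rot: [[-1.0, 0.002, 0.0], [0.002, 1.0, 0.001], [-0.0, 0.001, -1.0]]
ft_force: [-0.2, 0.7, 0.1]
finger_gap: 0.017
gripper_force: 0.0
turn [ 0.001  0.    -0.002] shift [0.003  0.0006 0.0306]
t 16.25 tip [0.635  0.1554 0.1306] yaw 179.9 ft [-0.2  0.7  0.1] gap 0.017 q [ 0.17  0.55 -0.7   1.69  0.4   1.05  0.91]
```

View pics/ins2.png

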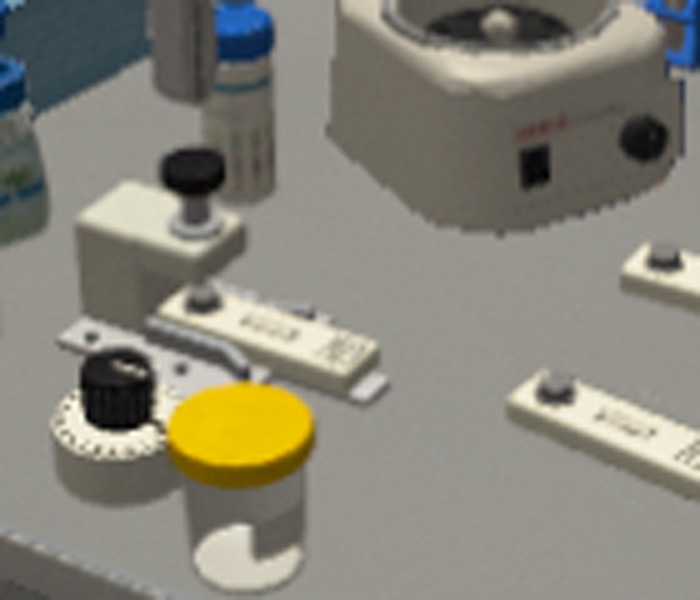

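```bash
python3 - <<'E'
from h import *
d=shot('scene')
q=cv2.projectPoints(np.array([[.632,.156,.028],[.530,.156,.006],[.632,.156,.1],[.54,.1725,.02],[.54,.1405,.02]]),d['rvec'],d['tvec'],d['mtx'],d['D'])[0].reshape(-1,2)
print(((q-[150,170])*5).round())
P=cloud(d);
m=(P[...,0]>.5)&(P[...,0]<.6)&(abs(P[...,1]-.156)<.015)&(P[...,2]>.014)&(P[...,2]<.024);print('tail x',np.percentile(P[m][:,0],[0,1,3,5]),'z',np.median(P[m][:,2]))
m=(P[...,0]>.5)&(P[...,0]<.6)&(abs(P[...,1]-.156)<.008)&(P[...,2]>.002)&(P[...,2]<.01);print('tongue x',np.percentile(P[m][:,0],[0,1,3,5]))
E
```

```text
[[202. 291.]
 [382. 389.]
 [194. 160.]
 [344. 376.]
 [381. 343.]]
tail x [0.53890496 0.5392196  0.54000111 0.54046675] z 0.022070651476177035
tongue x [0.50152133 0.50164595 0.50222304 0.50355886]
```

Plug and tail lie where expected: the plug projects to (202,291) and is seen at (203,295), tail x = 0.539. I press.

```bash
python3 -m crank '[0,0,0,0.003,0,0.02,0, 0,0,0,0.003,0,0.03,0, 0,0,0,0.003,0,0.037,0, 0,0,0,0.003,0,0.043,0, 0,0,0,0.003,0,0.048,0,0,0,0,0.003,0,0.051,0,0,0,0,0.003,0,0.051,0]';python3 to.py .632 .156 .084 180
```

```text
time: 17.23
tcp_pos: [0.6302, 0.1564, 0.1809]
tcp_rot: [[-1.0, -0.0, 0.001], [-0.0, 1.0, -0.001], [-0.001, -0.001, -1.0]]
ft_force: [-22.1, -9.7, 51.4]
finger_gap: 0.003
gripper_force: 25.9
turn [-0.001  0.001  0.   ] shift [-0.0018 -0.0004 -0.0003]
t 17.23 tip [0.6302 0.1564 0.0837] yaw -180.0 ft [-22.1  -9.7  51.4] gap 0.003 q [ 0.15  0.6  -0.68  1.73  0.44  0.97  0.87]
```

```bash
python3 -m crank '[0,0,0,0,0,0,0, 0,0,0,0,0,-0.02,0, 0,0,0,0,0,-0.05,0.2, 0,0,0,0.03,0,-0.05,0.5, 0,0,0,0.066,0,-0.05,0.5, 0,0,0,0.066,0,-0.05,0.5]';python3 to.py .566 .1565 .0108 180
python3 - <<'E'
from h import *
d=shot('scene');P=cloud(d);d2=d['img'][200:270,160:260]
cv2.imwrite('pics/pr1.png',cv2.resize(d2,(800,560),interpolation=cv2.INTER_CUBIC))
E
```

```text
time: 17.98
tcp_pos: [0.5626, 0.1563, 0.2279]
tcp_rot: [[-1.0, -0.002, 0.0], [-0.002, 1.0, -0.0], [-0.0, -0.0, -1.0]]
ft_force: [-0.0, 0.1, 0.1]
finger_gap: 0.392
gripper_force: 0.0
turn [-0.     0.     0.002] shift [-0.0034  0.0003  0.1199]
t 17.98 tip [0.5626 0.1563 0.1307] yaw -179.9 ft [-0.   0.1  0.1] gap 0.392 q [ 0.2   0.45 -0.74  1.85  0.36  0.98  0.88]
```

View pics/pr1.png

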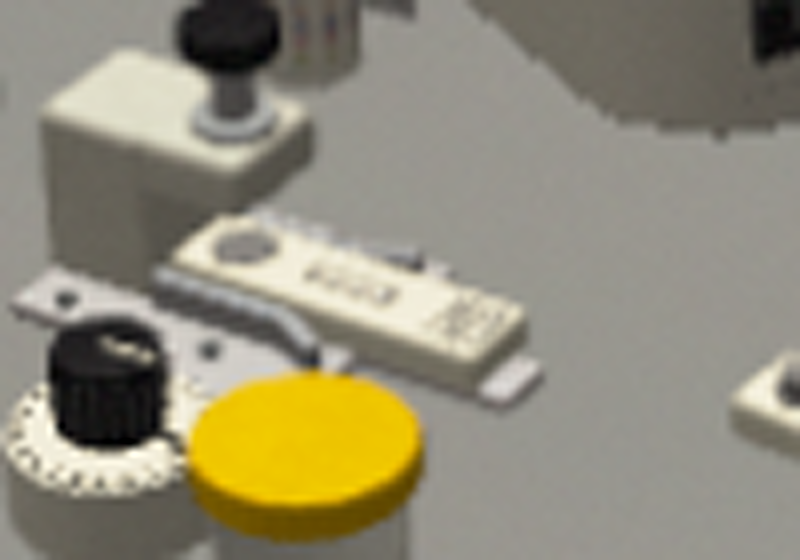

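The plug is flush at (245,243) and the plunger is up. I regrip and pull out.

```bash
python3 -m crank '[0,0,0,-0.0034,0,0.06,0.5, 0,0,0,-0.0034,0,0.11,0.5, 0,0,0,-0.0034,0,0.1195,0.5, 0,0,0,-0.0034,0,0.1195,0, 0,0,0,-0.0034,0,0.1195,0, 0,0,0,-0.0034,0,0.1195,0, 0,0,0,-0.0034,0,0.1195,0, 0,0,0,0.01,0,0.1185,0, 0,0,0,0.03,0,0.1185,0, 0,0,0,0.055,0,0.1185,0, 0,0,0,0.085,0,0.1185,0, 0,0,0,0.085,0,0.06,0, 0,0,0,0.085,0,0.0,0, 0,0,0,0.095,0,-0.05,0, 0,0,0,0.1,0,-0.07,0, 0,0,0,0.1,0,-0.07,0]';python3 to.py .4304 -.2491 .05 3.4
```

```text
time: 20.02
tcp_pos: [0.4641, 0.1559, 0.2985]
tcp_rot: [[-1.0, 0.0, 0.002], [0.0, 1.0, -0.0], [-0.002, -0.0, -1.0]]
ft_force: [0.3, -0.7, -1.8]
finger_gap: 0.354
gripper_force: 27.6
turn [4.000e-03 1.000e-03 3.082e+00] shift [ 0.0339 -0.4049  0.1514]
t 20.02 tip [0.4641 0.1559 0.2013] yaw 180.0 ft [ 0.3 -0.7 -1.8] gap 0.354 q [ 0.31  0.21 -0.85  1.98  0.19  1.03  0.94]
```

```bash
python3 -m crank '[0,0,0.18,0,-0.02,0,0, 0,0,0.36,0.005,-0.045,0,0, 0,0,0.54,0.01,-0.07,0,0, 0,0,0.72,0.01,-0.095,0,0, 0,0,0.9,0.01,-0.12,0,0, 0,0,1.08,0.01,-0.145,0,0, 0,0,1.26,0.015,-0.17,0,0, 0,0,1.44,0.015,-0.195,0,0, 0,0,1.62,0.02,-0.22,0,0, 0,0,1.8,0.02,-0.245,0,0, 0,0,1.98,0.02,-0.27,0,0, 0,0,2.16,0.025,-0.295,0,0, 0,0,2.34,0.025,-0.32,0,0, 0,0,2.52,0.03,-0.345,0,0, 0,0,2.7,0.034,-0.37,0,0, 0,0,2.88,0.034,-0.395,0,0, 0,0,3.06,0.034,-0.405,0,0, 0,0,3.08,0.034,-0.405,0.05,0, 0,0,3.08,0.034,-0.405,0.1,0, 0,0,3.08,0.034,-0.405,0.12,0]';python3 to.py .4304 -.2491 .05 3.4
python3 - <<'E'
from h import *
d=shot('scene');c=shot('top')
cv2.imwrite('pics/tr1.png',cv2.resize(np.hstack([c['img'][180:290,270:400],d['img'][170:280,250:380]]),(800,338),interpolation=cv2.INTER_CUBIC))
E
```

```text
time: 22.52
tcp_pos: [0.4282, -0.2479, 0.173]
tcp_rot: [[0.998, 0.062, -0.006], [0.062, -0.998, 0.003], [-0.006, -0.003, -1.0]]
ft_force: [0.5, 0.1, -0.0]
finger_gap: 0.345
gripper_force: 28.3
turn [-0.003  0.006  0.003] shift [0.0023 0.0014 0.0258]
t 22.52 tip [ 0.4282 -0.2479  0.0758] yaw 3.6 ft [ 0.5  0.1 -0. ] gap 0.345 q [ 0.6   0.32 -0.24  2.1   0.11  0.74 -1.22]
```

View pics/tr1.png

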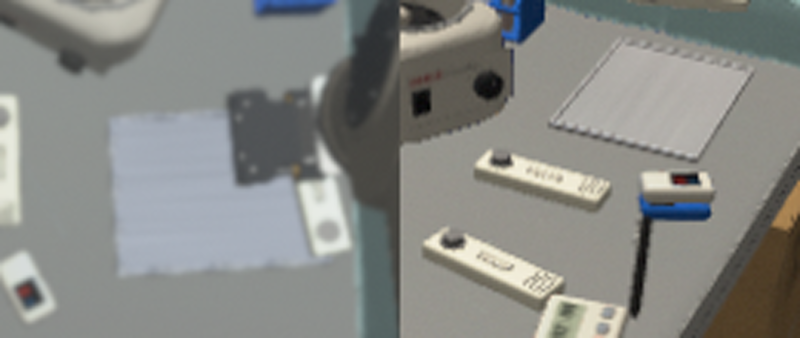

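The cartridge is still held. Its front part shows at (325,225) in the top crop and may have yawed a little in the grip, so I measure it.

```bash
cat > held.py <<'E'
from h import *
import sys
zt=float(sys.argv[1]);o=env.get_obs();p=np.array(o['tcp_pos']);zz=p[2]-env.tip_reach+zt   # zt: cart top above tip
c=shot('top');P=cloud(c);g=c['img'].min(2)
m=((g>150)&(abs(P[...,2]-zz)<.012)&(np.hypot(P[...,0]-p[0],P[...,1]-p[1])<.11)).astype(np.uint8)
k=max(cv2.findContours(m,0,2)[0],key=cv2.contourArea)
print('z',np.median(P[m>0][:,2]),'want',zz)
r=cv2.minAreaRect((ray(c,k.reshape(-1,2),zz)[:,:2]*1000).astype(np.float32));print(r, cv2.boxPoints(r).round(1).tolist())
E
python3 held.py .010
```

```text
z 0.08664368320661195 want 0.08650893895466666
((371.5620422363281, -258.4087829589844), (59.336509704589844, 35.435707092285156), 12.7235746383667) [[338.70001220703125, -247.6999969482422], [346.5, -282.20001220703125], [404.3999938964844, -269.20001220703125], [396.6000061035156, -234.60000610351562]]
```

The cartridge turned about 9° in the grip, so I compensate at placement.

```bash
python3 to.py .4327 -.2512 .0078 -5.7
```

```text
turn [-0.002  0.004  0.162] shift [0.0035 0.0033 0.0705]
t 22.68 tip [ 0.4293 -0.2483  0.0783] yaw 3.6 ft [ 0.3 -0.2 -0.4] gap 0.342 q [ 0.6   0.31 -0.24  2.1   0.11  0.74 -1.22]
```

```bash
python3 -m crank '[0,0,0.08,0.002,0.002,0.03,0, 0,0,0.162,0.0035,0.0033,0.05,0, 0,0,0.162,0.0035,0.0033,0.06,0, 0,0,0.162,0.0035,0.0033,0.06,0, 0,0,0.162,0.0035,0.0033,0.06,0]'; python3 to.py .4327 -.2512 .0078 -5.7
```

```text
time: 23.3
tcp_pos: [0.4344, -0.2521, 0.1183]
tcp_rot: [[0.995, -0.099, 0.001], [-0.099, -0.995, -0.0], [0.001, -0.0, -1.0]]
ft_force: [0.2, -0.5, -1.2]
finger_gap: 0.35
gripper_force: 28.3
turn [-0.    -0.001  0.   ] shift [-0.0018 -0.0007  0.0133]
t 23.30 tip [ 0.4344 -0.2521  0.0211] yaw -5.7 ft [ 0.2 -0.5 -1.2] gap 0.350 q [ 0.55  0.41 -0.19  2.13  0.13  0.61 -1.39]
```

Then lower, release, rise, and look.

```bash
python3 -m crank '[0,0,0,-0.0018,0,0.008,0, 0,0,0,-0.0018,0,0.0133,0, 0,0,0,-0.0018,0,0.0133,0, 0,0,0,-0.0018,0,0.0133,0.5, 0,0,0,-0.0018,0,0.0133,0.5, 0,0,0,-0.0018,0,-0.04,0.5, 0,0,0,-0.0018,0,-0.1,0.5, 0,0,0,0.05,0,-0.15,0.6, 0,0,0,0.1,0,-0.18,0.6, 0,0,0,0.15,0,-0.18,0.6, 0,0,0,0.15,0,-0.18,0.6]'; python3 - <<'E'
from look import *
c=shot('top');carts(c,cloud(c),(.33,.5,-.32,.33))
m=((c['img'].min(2)>145)&(np.abs(c['img'].astype(int).max(2)-c['img'].min(2))<45)).astype(np.uint8);m[:205]=0;m[275:]=0;m[:,:295]=0;m[:,385:]=0
k=max(cv2.findContours(m,0,2)[0],key=cv2.contourArea);print('tray',cv2.minAreaRect((ray(c,k.reshape(-1,2),.004)[:,:2]*1000).astype(np.float32)))
cv2.imwrite('pics/tr2.png',cv2.resize(c['img'][195:285,130:400],(800,267),interpolation=cv2.INTER_CUBIC))
E
python3 to.py .43 .131 .15 173.5
```

```text
time: 24.68
tcp_pos: [0.5861, -0.2663, 0.2968]
tcp_rot: [[0.995, -0.098, 0.001], [-0.098, -0.995, 0.001], [0.001, -0.001, -1.0]]
ft_force: [-0.4, -1.4, -0.5]
finger_gap: 0.6
gripper_force: 0.0
blob ctr 384.2 138.1 size 156 64 yaw -29.9
blob ctr 397.4 -190.4 size 184 135 yaw -87.7
blob ctr 425.2 -2.8 size 110 34 yaw -0.3
tray ((397.2911376953125, -192.4393768310547), (142.1799774169922, 193.11024475097656), 2.544368267059326)
turn [-2.000e-03 -2.000e-03 -3.127e+00] shift [-0.1926 -0.3803  0.0499]
t 24.73 tip [ 0.5841 -0.2666  0.1993] yaw -5.7 ft [-1.1 -0.5  0.3] gap 0.600 q [ 0.5   0.39 -0.22  1.68  0.09  1.09 -1.42]
```

View pics/tr2.png

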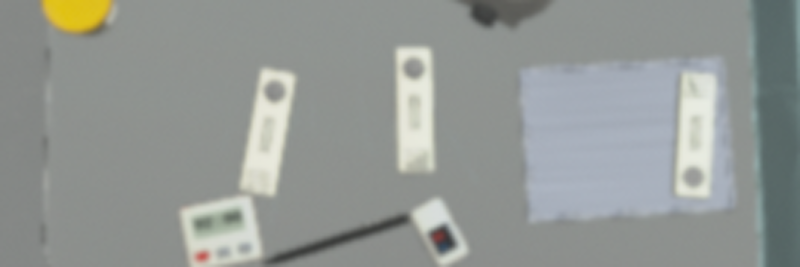

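A lies in the tray at (693,135). B has been knocked: it is now at (267,132), close to the meter, so I remeasure it.

```bash
python3 - <<'E'
from h import *
c=shot('top')
m=(c['img'].min(2)>155).astype(np.uint8);m[:215]=0;m[262:]=0;m[:,:205]=0;m[:,232:]=0
for k in cv2.findContours(m,0,2)[0]:
    if cv2.contourArea(k)<100: continue
    print(k.reshape(-1,2).min(0),k.reshape(-1,2).max(0),cv2.minAreaRect((ray(c,k.reshape(-1,2),.014)[:,:2]*1000).astype(np.float32)))
E
```

```text
[205 217] [229 261] ((400.46142578125, 127.52732849121094), (43.56476593017578, 122.27680969238281), 74.43901062011719)
```

```bash
python3 - <<'E'
from h import *
c=shot('top')
m=(c['img'].min(2)>155).astype(np.uint8);m[:215]=0;m[254:]=0;m[:,:208]=0;m[:,232:]=0
k=max(cv2.findContours(m,0,2)[0],key=cv2.contourArea)
r=cv2.minAreaRect((ray(c,k.reshape(-1,2),.014)[:,:2]*1000).astype(np.float32));B=cv2.boxPoints(r);print(r,B.round(1).tolist())
t=B[np.argsort(-B[:,0])[:2]].mean(0);b=B[np.argsort(B[:,0])[:2]].mean(0);d=(b-t)/np.linalg.norm(b-t);print('ctr',t+55*d,'yaw',np.degrees(np.arctan2(-d[1],-d[0])))
E
```

```text
((412.7452697753906, 124.83555603027344), (35.04248046875, 96.50688171386719), 80.08507537841797) [[362.20001220703125, 115.9000015258789], [457.29998779296875, 99.30000305175781], [463.29998779296875, 133.8000030517578], [368.20001220703125, 150.39999389648438]]
ctr [406.09946  125.997215] yaw -9.914921
```

```bash
python3 to.py .4065 .126 .06 170.1; python3 -m crank '[0,0,-0.18,-0.05,-0.01,0,0.6, 0,0,-0.36,-0.09,-0.02,0,0.6, 0,0,-0.54,-0.13,-0.045,0,0.6, 0,0,-0.72,-0.15,-0.07,0,0.6, 0,0,-0.9,-0.16,-0.095,0,0.6, 0,0,-1.08,-0.17,-0.12,0,0.6, 0,0,-1.26,-0.18,-0.145,0,0.6, 0,0,-1.44,-0.19,-0.17,0,0.6, 0,0,-1.62,-0.2,-0.195,0,0.6, 0,0,-1.8,-0.2,-0.22,0,0.6, 0,0,-1.98,-0.205,-0.245,0,0.6, 0,0,-2.16,-0.205,-0.27,0,0.6, 0,0,-2.34,-0.21,-0.295,0,0.6, 0,0,-2.52,-0.21,-0.32,0,0.6, 0,0,-2.7,-0.215,-0.345,0,0.6, 0,0,-2.88,-0.215,-0.37,0.05,0.6, 0,0,-3.06,-0.215,-0.373,0.1,0.6, 0,0,-3.07,-0.215,-0.373,0.13,0.6, 0,0,-3.07,-0.215,-0.373,0.14,0.6]'; python3 to.py .4065 .126 .004 170.1
```

```text
turn [-2.000e-03 -1.000e-03 -3.069e+00] shift [-0.2143 -0.3733  0.1402]
t 24.82 tip [ 0.5825 -0.267   0.1996] yaw -5.8 ft [-0.6  0.6 -0.3] gap 0.598 q [ 0.5   0.39 -0.22  1.68  0.09  1.09 -1.42]
time: 27.2
tcp_pos: [0.4054, 0.1248, 0.1564]
tcp_rot: [[-0.985, 0.171, -0.003], [0.171, 0.985, -0.001], [0.002, -0.001, -1.0]]
ft_force: [-0.2, 0.4, 1.3]
finger_gap: 0.595
gripper_force: 0.0
turn [-0.001 -0.002  0.001] shift [-0.001   0.0014  0.0552]
t 27.20 tip [0.4054 0.1248 0.0592] yaw 170.1 ft [-0.2  0.4  1.3] gap 0.595 q [ 0.21  0.31 -0.74  2.24  0.33  0.7   0.63]
```

```bash
python3 -m crank '[0,0,0,-0.001,0.0012,0.04,0.6, 0,0,0,-0.001,0.0012,0.0552,0.6, 0,0,0,-0.001,0.0012,0.0552,0.6, 0,0,0,-0.001,0.0012,0.0552,0, 0,0,0,-0.001,0.0012,0.0552,0, 0,0,0,-0.001,0.0012,0.0552,0, 0,0,0,-0.001,0.0012,0.0552,0, 0,0,0,-0.001,0.0012,0.03,0, 0,0,0,-0.001,0.0012,-0.02,0, 0,0,0,-0.001,0.0012,-0.03,0, 0,0,-0.09,-0.04,0.0012,-0.03,0, 0,0,-0.17,-0.08,0.0012,-0.03,0, 0,0,-0.17,-0.08,0.0012,-0.03,0]'; python3 to.py .517 .1563 .03 180
python3 held.py .01
```

```text
time: 28.82
tcp_pos: [0.4876, 0.1123, 0.1869]
tcp_rot: [[-1.0, 0.003, -0.0], [0.003, 1.0, 0.001], [0.0, 0.001, -1.0]]
ft_force: [-0.4, 0.4, -0.6]
finger_gap: 0.335
gripper_force: 30.0
turn [ 0.001 -0.    -0.003] shift [-0.0292  0.044   0.0598]
t 28.82 tip [0.4876 0.1123 0.0897] yaw 179.8 ft [-0.4  0.4 -0.6] gap 0.335 q [ 0.29  0.38 -0.76  2.06  0.36  0.83  0.88]Traceback (most recent call last):
  File "held.py", line 6, in <module>
    k=max(cv2.findContours(m,0,2)[0],key=cv2.contourArea)
ValueError: max() iterable argument is empty
```

```bash
python3 -m crank '[0,0,0,-0.0292,0.022,0,0, 0,0,0,-0.0292,0.044,0,0, 0,0,0,-0.0292,0.044,0.03,0, 0,0,0,-0.0292,0.044,0.06,0, 0,0,0,-0.0292,0.044,0.06,0, 0,0,0,-0.0292,0.044,0.06,0]'; python3 to.py .574 .1563 .0113 180
cat > sc.py <<'E'
from h import *
import sys
z=float(sys.argv[1]);d=shot('scene');P=cloud(d);g=d['img'].min(2)
m=(P[...,0]>.42)&(P[...,0]<.66)&(abs(P[...,1]-.156)<.03)&(abs(P[...,2]-z)<.004)&(g>120)
Q=P[m];print('x range',np.percentile(Q[:,0],[1,99]),'n',m.sum())
for a in np.arange(.43,.64,.02):
    s=Q[(Q[:,0]>a)&(Q[:,0]<a+.02)]
    if len(s)>5: print('%.2f y %.4f..%.4f'%(a,*np.percentile(s[:,1],[3,97])))
E
python3 sc.py .040
```

```text
time: 29.62
tcp_pos: [0.5148, 0.1575, 0.1285]
tcp_rot: [[-1.0, 0.002, 0.0], [0.002, 1.0, 0.001], [-0.0, 0.001, -1.0]]
ft_force: [0.4, 0.0, -0.3]
finger_gap: 0.341
gripper_force: 30.0
turn [ 0.001  0.    -0.002] shift [-0.0592 -0.0011  0.02  ]
t 29.62 tip [0.5148 0.1575 0.0313] yaw 179.9 ft [ 0.4  0.  -0.3] gap 0.341 q [ 0.14  0.52 -0.69  2.02  0.48  0.77  0.73]
x range [0.45568609 0.56439576] n 255
0.45 y 0.1457..0.1749
0.47 y 0.1458..0.1752
0.49 y 0.1424..0.1736
0.51 y 0.1402..0.1646
0.53 y 0.1654..0.1742
0.55 y 0.1457..0.1735
```

```bash
python3 -m crank '[0,0,0,0,-0.001,0.0195,0, 0,0,0,-0.01,-0.001,0.0195,0, 0,0,0,-0.02,-0.001,0.0195,0, 0,0,0,-0.03,-0.001,0.0195,0, 0,0,0,-0.04,-0.001,0.0195,0, 0,0,0,-0.05,-0.001,0.0195,0, 0,0,0,-0.057,-0.001,0.0195,0, 0,0,0,-0.057,-0.001,0.0195,0]'; python3 to.py .534 .1563 .0113 180
```

```text
time: 30.68
tcp_pos: [0.5726, 0.1562, 0.1081]
tcp_rot: [[-1.0, 0.002, 0.001], [0.002, 1.0, 0.001], [-0.001, 0.001, -1.0]]
ft_force: [2.4, 1.3, 2.5]
finger_gap: 0.333
gripper_force: 30.0
turn [ 0.001  0.001 -0.002] shift [ 0.0386  0.     -0.0005]
t 30.68 tip [0.5726 0.1562 0.0109] yaw 179.9 ft [2.4 1.3 2.5] gap 0.333 q [ 0.13  0.62 -0.65  1.9   0.52  0.79  0.76]
```

```bash
python3 -m crank '[0,0,0,0,0,0,0.45, 0,0,0,0,0,0,0.45, 0,0,0,0.02,0,0,0.45, 0,0,0,0.04,0,0,0.45, 0,0,0,0.04,0,0,0, 0,0,0,0.04,0,0,0, 0,0,0,0.04,0,0,0, 0,0,0,0.03,0,0,0, 0,0,0,0.022,0,0,0, 0,0,0,0.016,0,0,0, 0,0,0,0.012,0,0,0,0,0,0,0.012,0,0,0]'; python3 to.py .534 .1563 .0113 180;python3 -m crank '[0,0,0,-0.003,0,0,0,0,0,0,-0.006,0,0,0,0,0,0,-0.006,0,0,0]'
```

```text
time: 32.17
tcp_pos: [0.5605, 0.1563, 0.1083]
tcp_rot: [[-1.0, 0.002, -0.0], [0.002, 1.0, 0.001], [0.0, 0.001, -1.0]]
ft_force: [-2.7, 0.5, 7.8]
finger_gap: 0.333
gripper_force: 30.0
turn [ 0.001 -0.    -0.002] shift [ 0.0265 -0.     -0.0002]
t 32.17 tip [0.5605 0.1563 0.0111] yaw 179.9 ft [-2.7  0.5  7.8] gap 0.333 q [ 0.13  0.61 -0.66  1.93  0.52  0.78  0.75]
time: 32.55
tcp_pos: [0.5631, 0.1564, 0.1075]
tcp_rot: [[-1.0, 0.001, -0.006], [0.001, 1.0, -0.001], [0.006, -0.001, -1.0]]
ft_force: [-22.8, 0.3, 18.8]
finger_gap: 0.333
gripper_force: 30.0
```

```bash
python3 -m crank '[0,0,0,0.003,0,0,0.5, 0,0,0,0.003,0,0,0.5, 0,0,0,0.003,0,-0.05,0.5, 0,0,0,0.003,0,-0.1,0.3, 0,0,0,0.003,0,-0.115,0, 0,0,0,-0.03,0,-0.12,0, 0,0,0,-0.065,0,-0.12,0, 0,0,0,-0.065,0,-0.12,0]'; python3 to.py .632 .156 .08 180; python3 sc.py .020
```

```text
time: 33.55
tcp_pos: [0.6329, 0.1551, 0.2272]
tcp_rot: [[-1.0, 0.004, -0.0], [0.004, 1.0, 0.001], [0.0, 0.001, -1.0]]
ft_force: [-1.3, 0.1, -0.4]
finger_gap: 0.016
gripper_force: 0.0
turn [ 0.001 -0.    -0.004] shift [0.0009 0.0008 0.05  ]
t 33.55 tip [0.6329 0.1551 0.13  ] yaw 179.8 ft [-1.3  0.1 -0.4] gap 0.016 q [ 0.18  0.56 -0.72  1.69  0.41  1.05  0.9 ]
x range [0.54182872 0.64823837] n 364
0.53 y 0.1430..0.1716
0.55 y 0.1444..0.1715
0.57 y 0.1308..0.1746
0.59 y 0.1311..0.1830
0.61 y 0.1356..0.1812
0.63 y 0.1372..0.1814
```

```bash
python3 -m crank '[0,0,0,0.001,0,0.02,0, 0,0,0,0.001,0,0.03,0, 0,0,0,0.001,0,0.037,0, 0,0,0,0.001,0,0.043,0, 0,0,0,0.001,0,0.048,0,0,0,0,0.001,0,0.051,0,0,0,0,0.001,0,0.051,0]';python3 -m crank '[0,0,0,0,0,0,0, 0,0,0,0,0,-0.02,0, 0,0,0,0,0,-0.05,0.2, 0,0,0,0.03,0,-0.05,0.5, 0,0,0,0.069,0,-0.05,0.5, 0,0,0,0.069,0,-0.05,0.5]';python3 to.py .563 .1563 .011 180
python3 - <<'E'
from h import *
d=shot('scene');cv2.imwrite('pics/pr2.png',cv2.resize(d['img'][200:270,160:260],(800,560),interpolation=cv2.INTER_CUBIC))
E
```

```text
time: 34.48
tcp_pos: [0.6298, 0.1562, 0.1809]
tcp_rot: [[-1.0, 0.002, 0.001], [0.002, 1.0, -0.001], [-0.001, -0.001, -1.0]]
ft_force: [-23.9, -11.0, 58.6]
finger_gap: 0.01
gripper_force: 29.1
time: 35.22
tcp_pos: [0.559, 0.1562, 0.2274]
tcp_rot: [[-1.0, 0.0, 0.0], [0.0, 1.0, -0.001], [-0.0, -0.001, -1.0]]
ft_force: [0.7, 0.1, -0.3]
finger_gap: 0.396
gripper_force: 0.0
turn [-0.001  0.    -0.   ] shift [-0.004   0.0002  0.1192]
t 35.23 tip [0.559  0.1562 0.1302] yaw 180.0 ft [ 0.7  0.1 -0.3] gap 0.396 q [ 0.21  0.45 -0.76  1.86  0.37  0.98  0.86]
```

View pics/pr2.png

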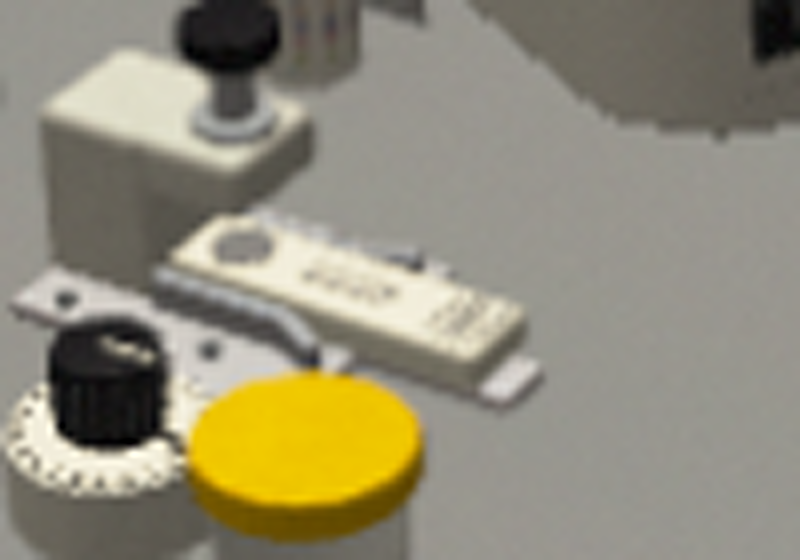

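B's plug is flush (243,245), and dial and plunger are fine. I regrip nearer the middle (offset −30) and take it out.

```bash
python3 -m crank '[0,0,0,-0.007,0,0.06,0.5, 0,0,0,-0.007,0,0.11,0.5, 0,0,0,-0.007,0,0.119,0.5, 0,0,0,-0.007,0,0.119,0, 0,0,0,-0.007,0,0.119,0, 0,0,0,-0.007,0,0.119,0, 0,0,0,-0.007,0,0.119,0, 0,0,0,0.01,0,0.118,0, 0,0,0,0.03,0,0.118,0, 0,0,0,0.055,0,0.118,0, 0,0,0,0.085,0,0.118,0, 0,0,0,0.085,0,0.06,0, 0,0,0,0.085,0,0.0,0, 0,0,0,0.095,0,-0.05,0, 0,0,0,0.1,0,-0.07,0, 0,0,0,0.1,0,-0.07,0]';python3 to.py .427 -.1905 .05 3
```

```text
time: 37.28
tcp_pos: [0.4607, 0.156, 0.298]
tcp_rot: [[-1.0, 0.002, 0.002], [0.002, 1.0, -0.001], [-0.002, -0.001, -1.0]]
ft_force: [0.6, -0.6, -1.4]
finger_gap: 0.334
gripper_force: 30.0
turn [4.000e-03 1.000e-03 3.087e+00] shift [ 0.0333 -0.3464  0.1509]
t 37.27 tip [0.4607 0.156  0.2008] yaw 179.9 ft [ 0.6 -0.6 -1.4] gap 0.334 q [ 0.33  0.21 -0.88  1.98  0.19  1.03  0.93]
```

```bash
python3 -m crank '[0,0,0.18,0,-0.02,0,0, 0,0,0.36,0.005,-0.04,0,0, 0,0,0.54,0.01,-0.06,0,0, 0,0,0.72,0.01,-0.08,0,0, 0,0,0.9,0.01,-0.1,0,0, 0,0,1.08,0.01,-0.12,0,0, 0,0,1.26,0.015,-0.14,0,0, 0,0,1.44,0.015,-0.16,0,0, 0,0,1.62,0.02,-0.18,0,0, 0,0,1.8,0.02,-0.2,0,0, 0,0,1.98,0.02,-0.22,0,0, 0,0,2.16,0.025,-0.24,0,0, 0,0,2.34,0.025,-0.26,0,0, 0,0,2.52,0.03,-0.285,0,0, 0,0,2.7,0.033,-0.31,0,0, 0,0,2.88,0.033,-0.335,0,0, 0,0,3.06,0.033,-0.346,0,0, 0,0,3.087,0.033,-0.346,0.05,0, 0,0,3.087,0.033,-0.346,0.1,0, 0,0,3.087,0.033,-0.346,0.12,0]';python3 -m crank '[0,0,0,0,0,0.01,0,0,0,0,0,0,0.01,0]';python3 to.py .427 -.191 .0075 3; python3 held.py .01
```

```text
time: 39.78
tcp_pos: [0.4251, -0.189, 0.1727]
tcp_rot: [[0.999, 0.053, -0.006], [0.053, -0.999, 0.003], [-0.006, -0.003, -1.0]]
ft_force: [-0.1, 0.2, 0.1]
finger_gap: 0.336
gripper_force: 30.0
time: 40.02
tcp_pos: [0.4269, -0.1895, 0.1662]
tcp_rot: [[0.999, 0.053, -0.002], [0.053, -0.999, 0.001], [-0.002, -0.001, -1.0]]
ft_force: [-0.2, -0.5, -0.7]
finger_gap: 0.333
gripper_force: 30.0
turn [-0.001  0.002  0.001] shift [0.0001 0.0016 0.0615]
t 40.02 tip [ 0.4269 -0.1895  0.069 ] yaw 3.0 ft [-0.2 -0.5 -0.7] gap 0.333 q [ 0.56  0.29 -0.32  2.17  0.14  0.7  -1.37]
z 0.07560372982342588 want 0.0789620963012988
((373.65423583984375, -192.20359802246094), (54.425323486328125, 33.719642639160156), 3.225630521774292) [[345.5, -176.89999389648438], [347.3999938964844, -210.60000610351562], [401.79998779296875, -207.5], [399.8999938964844, -173.8000030517578]]
```

```bash
python3 -m crank '[0,0.002,0,-0.003,0.002,0.04,0, 0,0.002,0,-0.003,0.002,0.055,0, 0,0.002,0,-0.003,0.002,0.061,0, 0,0.002,0,-0.003,0.002,0.061,0, 0,0.002,0,-0.003,0.002,0.061,0.5, 0,0.002,0,-0.003,0.002,0.061,0.5, 0,0.002,0,-0.003,0.002,0.01,0.5, 0,0.002,0,-0.003,0.002,-0.05,0.5, 0,0,0,0.05,0,-0.1,0.6, 0,0,0,0.1,0,-0.13,0.6, 0,0,0,0.15,-0.06,-0.13,0.6, 0,0,0,0.15,-0.06,-0.13,0.6]'; cat > meas.py <<'E'
from h import *
c=shot('top')
def box(r0,r1,c0,c1,th):
    m=np.zeros(c['img'].shape[:2],np.uint8);m[r0:r1,c0:c1]=c['img'].min(2)[r0:r1,c0:c1]>th
    for k in cv2.findContours(m,0,2)[0]:
        if cv2.contourArea(k)>100:
            r=cv2.minAreaRect((ray(c,k.reshape(-1,2),.014)[:,:2]*1000).astype(np.float32));print(np.round(r[0],1),np.round(r[1],1),round(r[2],1))
print('C');box(200,258,255,285,150)
cv2.imwrite('pics/m%d.png'%int(env.get_obs()['time']),cv2.resize(c['img'][195:285,130:400],(800,267),interpolation=cv2.INTER_CUBIC))
E
python3 meas.py; ls pics/m*; python3 to.py .43 -.003 .06 180
```

```text
time: 41.58
tcp_pos: [0.5759, -0.1186, 0.2977]
tcp_rot: [[0.998, 0.056, 0.001], [0.056, -0.998, 0.002], [0.002, -0.002, -1.0]]
ft_force: [-0.5, 1.2, -0.3]
finger_gap: 0.601
gripper_force: 0.0
C
[423.9  -3.9] [ 36.4 112.4] 89.7
pics/m41.png
turn [ 2.000e-03 -3.000e-03 -3.084e+00] shift [-0.1394 -0.1227  0.1402]
t 41.62 tip [ 0.5761 -0.1178  0.2001] yaw 3.3 ft [-0.5  1.5 -0.5] gap 0.601 q [ 0.41  0.32 -0.39  1.79  0.13  1.06 -1.54]
```

View pics/m41.png

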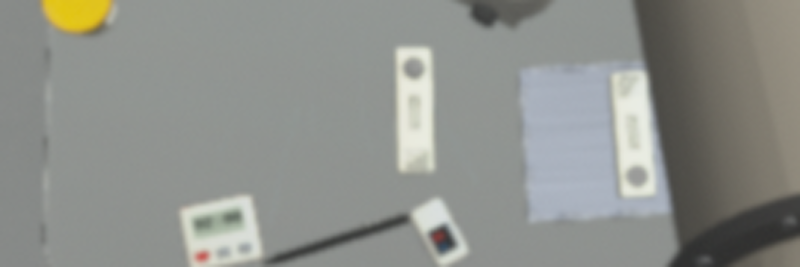

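```bash
python3 -m crank '[0,0,-0.18,-0.05,0,0,0.6, 0,0,-0.36,-0.1,-0.01,0,0.6, 0,0,-0.54,-0.13,-0.02,0,0.6, 0,0,-0.72,-0.14,-0.03,0,0.6, 0,0,-0.9,-0.144,-0.04,0,0.6, 0,0,-1.08,-0.144,-0.05,0,0.6, 0,0,-1.26,-0.144,-0.06,0,0.6, 0,0,-1.44,-0.144,-0.07,0,0.6, 0,0,-1.62,-0.144,-0.08,0,0.6, 0,0,-1.8,-0.144,-0.09,0,0.6, 0,0,-1.98,-0.144,-0.1,0,0.6, 0,0,-2.16,-0.144,-0.105,0,0.6, 0,0,-2.34,-0.144,-0.11,0,0.6, 0,0,-2.52,-0.144,-0.115,0,0.6, 0,0,-2.7,-0.144,-0.122,0,0.6, 0,0,-2.88,-0.144,-0.122,0.05,0.6, 0,0,-3.06,-0.144,-0.122,0.1,0.6, 0,0,-3.084,-0.144,-0.122,0.13,0.6, 0,0,-3.084,-0.144,-0.122,0.14,0.6]'; python3 to.py .425 -.0039 .004 179.7
```

```text
time: 44.0
tcp_pos: [0.4226, -0.0083, 0.1558]
tcp_rot: [[-1.0, 0.006, -0.003], [0.006, 1.0, 0.001], [0.003, 0.0, -1.0]]
ft_force: [1.0, -0.0, 0.5]
finger_gap: 0.6
gripper_force: 0.0
turn [ 0.    -0.003 -0.   ] shift [-0.0026  0.0044  0.0546]
t 44.00 tip [ 0.4226 -0.0083  0.0586] yaw 179.7 ft [ 1.  -0.   0.5] gap 0.600 q [ 0.47  0.3  -0.68  2.25  0.29  0.68  1.15]
```

B is in the tray at (633,135); C is unmoved at (414,110). I pick C.

```bash
python3 -m crank '[0,0,0,-0.0026,0.0044,0.04,0.6, 0,0,0,-0.0026,0.0044,0.0546,0.6, 0,0,0,-0.0026,0.0044,0.0546,0.6, 0,0,0,-0.0026,0.0044,0.0546,0, 0,0,0,-0.0026,0.0044,0.0546,0, 0,0,0,-0.0026,0.0044,0.0546,0, 0,0,0,-0.0026,0.0044,0.0546,0, 0,0,0,-0.0026,0.0044,0.03,0, 0,0,0,-0.0026,0.0044,-0.02,0, 0,0,0,-0.0026,0.05,-0.04,0, 0,0,0,-0.01,0.11,-0.03,0, 0,0,0,-0.05,0.16,-0.03,0, 0,0,0,-0.092,0.1645,-0.01,0, 0,0,0,-0.0945,0.1645,0.02,0,0,0,0,-0.0945,0.1645,0.028,0,0,0,0,-0.0945,0.1645,0.028,0]'; python3 to.py .574 .1563 .0113 180; python3 sc.py .040
```

```text
time: 46.0
tcp_pos: [0.5185, 0.1563, 0.1294]
tcp_rot: [[-1.0, 0.005, -0.001], [0.005, 1.0, 0.0], [0.001, 0.0, -1.0]]
ft_force: [-0.5, -0.3, -1.5]
finger_gap: 0.337
gripper_force: 30.0
turn [ 0.    -0.001 -0.005] shift [-0.0555  0.0002  0.0208]
t 46.00 tip [0.5185 0.1563 0.0322] yaw 179.7 ft [-0.5 -0.3 -1.5] gap 0.337 q [ 0.13  0.52 -0.67  2.01  0.46  0.76  0.75]
x range [0.45999283 0.56750995] n 218
0.45 y 0.1426..0.1732
0.47 y 0.1438..0.1725
0.49 y 0.1436..0.1737
0.51 y 0.1389..0.1670
0.53 y 0.1646..0.1735
0.55 y 0.1534..0.1742
```

```bash
python3 -m crank '[0,0,-0.005,0,0,0.0205,0, 0,0,-0.005,-0.01,0,0.0205,0, 0,0,-0.005,-0.02,0,0.0205,0, 0,0,-0.005,-0.03,0,0.0205,0, 0,0,-0.005,-0.04,0,0.0205,0, 0,0,-0.005,-0.05,0,0.0205,0, 0,0,-0.005,-0.055,0,0.0205,0, 0,0,-0.005,-0.055,0,0.0205,0]';  python3 -m crank '[0,0,0,0,0,0,0.45, 0,0,0,0,0,0,0.45, 0,0,0,0.02,0,0,0.45, 0,0,0,0.04,0,0,0.45, 0,0,0,0.04,0,0,0, 0,0,0,0.04,0,0,0, 0,0,0,0.04,0,0,0, 0,0,0,0.03,0,0,0, 0,0,0,0.022,0,0,0, 0,0,0,0.016,0,0,0, 0,0,0,0.012,0,0,0,0,0,0,0.012,0,0,0]'; python3 -m crank '[0,0,0,-0.003,0,0,0,0,0,0,-0.006,0,0,0,0,0,0,-0.006,0,0,0]'
```

```text
time: 47.05
tcp_pos: [0.5749, 0.1562, 0.1089]
tcp_rot: [[-1.0, 0.0, 0.001], [0.0, 1.0, 0.001], [-0.001, 0.001, -1.0]]
ft_force: [2.2, -0.6, 3.8]
finger_gap: 0.335
gripper_force: 30.0
time: 48.55
tcp_pos: [0.5602, 0.1564, 0.1085]
tcp_rot: [[-1.0, -0.001, -0.004], [-0.001, 1.0, -0.001], [0.004, -0.001, -1.0]]
ft_force: [-19.5, -0.5, 20.0]
finger_gap: 0.334
gripper_force: 30.0
time: 48.92
tcp_pos: [0.5643, 0.1565, 0.1075]
tcp_rot: [[-1.0, -0.001, -0.008], [-0.001, 1.0, -0.002], [0.008, -0.001, -1.0]]
ft_force: [-27.6, -0.9, 14.5]
finger_gap: 0.337
gripper_force: 30.0
```

```bash
python3 -m crank '[0,0,0,0.004,0,0,0.5, 0,0,0,0.004,0,0,0.5, 0,0,0,0.004,0,-0.05,0.5, 0,0,0,0.004,0,-0.1,0.3, 0,0,0,0.004,0,-0.115,0, 0,0,0,-0.03,0,-0.12,0, 0,0,0,-0.063,0,-0.12,0, 0,0,0,-0.063,0,-0.12,0]'; python3 to.py .632 .156 .08 180; python3 sc.py .020
```

```text
time: 49.92
tcp_pos: [0.6329, 0.1554, 0.2278]
tcp_rot: [[-1.0, 0.002, -0.0], [0.002, 1.0, 0.001], [0.0, 0.001, -1.0]]
ft_force: [-1.3, -0.0, -0.2]
finger_gap: 0.02
gripper_force: 0.0
turn [ 0.001 -0.    -0.002] shift [0.0009 0.0005 0.0506]
t 49.92 tip [0.6329 0.1554 0.1306] yaw 179.9 ft [-1.3 -0.  -0.2] gap 0.020 q [ 0.16  0.55 -0.69  1.69  0.4   1.04  0.91]
x range [0.54194614 0.64784344] n 366
0.53 y 0.1443..0.1721
0.55 y 0.1415..0.1737
0.57 y 0.1391..0.1733
0.59 y 0.1305..0.1837
0.61 y 0.1366..0.1818
0.63 y 0.1364..0.1821
```

Same tail position as B (0.542), so it is seated. I press.

```bash
python3 -m crank '[0,0,0,0.001,0,0.02,0, 0,0,0,0.001,0,0.03,0, 0,0,0,0.001,0,0.037,0, 0,0,0,0.001,0,0.043,0, 0,0,0,0.001,0,0.048,0,0,0,0,0.001,0,0.051,0,0,0,0,0.001,0,0.051,0]';python3 -m crank '[0,0,0,0,0,0,0, 0,0,0,0,0,-0.02,0, 0,0,0,0,0,-0.05,0.2, 0,0,0,0.03,0,-0.05,0.5, 0,0,0,0.065,0,-0.05,0.5, 0,0,0,0.065,0,-0.05,0.5]';python3 to.py .566 .1563 .011 180
python3 - <<'E'
from h import *
d=shot('scene');cv2.imwrite('pics/pr3.png',cv2.resize(d['img'][200:270,160:260],(800,560),interpolation=cv2.INTER_CUBIC))
E
```

```text
time: 50.85
tcp_pos: [0.6299, 0.1564, 0.1809]
tcp_rot: [[-1.0, -0.0, 0.001], [-0.0, 1.0, -0.001], [-0.001, -0.001, -1.0]]
ft_force: [-21.5, -9.4, 51.5]
finger_gap: 0.007
gripper_force: 25.7
time: 51.6
tcp_pos: [0.5633, 0.1563, 0.2279]
tcp_rot: [[-1.0, -0.002, 0.0], [-0.002, 1.0, -0.0], [-0.0, -0.0, -1.0]]
ft_force: [0.3, -0.1, 0.1]
finger_gap: 0.391
gripper_force: 0.0
turn [-0.     0.     0.002] shift [-2.700e-03  1.000e-04  1.197e-01]
t 51.60 tip [0.5633 0.1563 0.1307] yaw -179.9 ft [ 0.3 -0.1  0.1] gap 0.391 q [ 0.19  0.45 -0.73  1.85  0.36  0.98  0.88]
```

View pics/pr3.png

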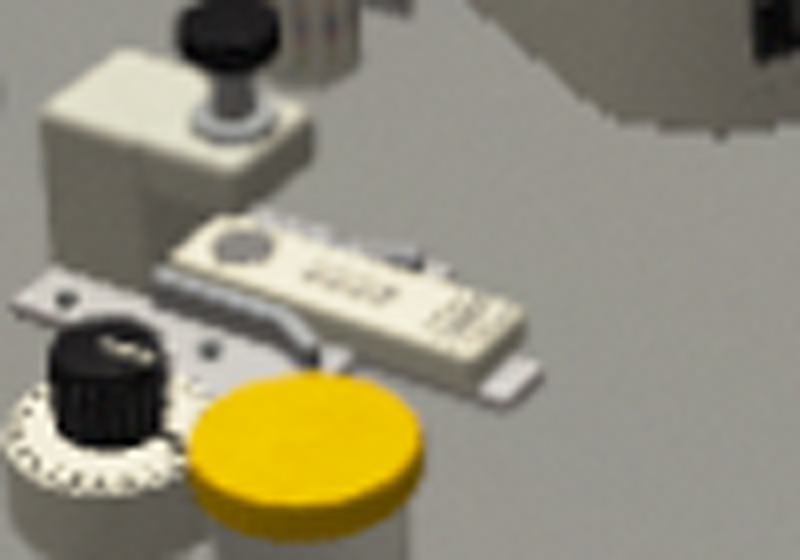

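C's plug is flush (243,245). I take it out.

```bash
python3 -m crank '[0,0,0,-0.003,0,0.06,0.5, 0,0,0,-0.003,0,0.11,0.5, 0,0,0,-0.003,0,0.1195,0.5, 0,0,0,-0.003,0,0.1195,0, 0,0,0,-0.003,0,0.1195,0, 0,0,0,-0.003,0,0.1195,0, 0,0,0,-0.003,0,0.1195,0, 0,0,0,0.01,0,0.1185,0, 0,0,0,0.03,0,0.1185,0, 0,0,0,0.055,0,0.1185,0, 0,0,0,0.085,0,0.1185,0, 0,0,0,0.085,0,0.06,0, 0,0,0,0.085,0,0.0,0, 0,0,0,0.095,0,-0.05,0, 0,0,0,0.1,0,-0.07,0, 0,0,0,0.1,0,-0.07,0]';python3 to.py .424 -.133 .05 3
```

```text
time: 53.65
tcp_pos: [0.4648, 0.1558, 0.2984]
tcp_rot: [[-1.0, 0.0, 0.002], [0.0, 1.0, -0.001], [-0.002, -0.001, -1.0]]
ft_force: [0.4, 0.1, -2.2]
finger_gap: 0.33
gripper_force: 30.0
turn [4.000e-03 1.000e-03 3.089e+00] shift [ 0.0411 -0.2887  0.1512]
t 53.65 tip [0.4648 0.1558 0.2012] yaw 180.0 ft [ 0.4  0.1 -2.2] gap 0.330 q [ 0.3   0.21 -0.84  1.98  0.19  1.03  0.94]
```

```bash
python3 -m crank '[0,0,0.18,0,-0.02,0,0, 0,0,0.36,0.01,-0.04,0,0, 0,0,0.54,0.02,-0.06,0,0, 0,0,0.72,0.02,-0.08,0,0, 0,0,0.9,0.02,-0.1,0,0, 0,0,1.08,0.02,-0.12,0,0, 0,0,1.26,0.025,-0.14,0,0, 0,0,1.44,0.025,-0.15,0,0, 0,0,1.62,0.03,-0.17,0,0, 0,0,1.8,0.03,-0.18,0,0, 0,0,1.98,0.03,-0.2,0,0, 0,0,2.16,0.035,-0.21,0,0, 0,0,2.34,0.035,-0.23,0,0, 0,0,2.52,0.04,-0.245,0,0, 0,0,2.7,0.041,-0.26,0,0, 0,0,2.88,0.041,-0.28,0,0, 0,0,3.06,0.041,-0.289,0,0, 0,0,3.089,0.041,-0.289,0.05,0, 0,0,3.089,0.041,-0.289,0.1,0, 0,0,3.089,0.041,-0.289,0.12,0]';python3 -m crank '[0,0,0,0,0,0.01,0,0,0,0,0,0,0.01,0]';python3 to.py .424 -.133 .0075 3; python3 held.py .01
```

```text
time: 56.15
tcp_pos: [0.4218, -0.1324, 0.1733]
tcp_rot: [[0.999, 0.053, -0.006], [0.053, -0.999, 0.002], [-0.006, -0.002, -1.0]]
ft_force: [-0.3, -0.4, -0.8]
finger_gap: 0.335
gripper_force: 30.0
time: 56.4
tcp_pos: [0.4236, -0.1327, 0.1667]
tcp_rot: [[0.999, 0.053, -0.002], [0.053, -0.999, 0.001], [-0.002, -0.001, -1.0]]
ft_force: [-0.3, -0.3, 0.7]
finger_gap: 0.332
gripper_force: 30.0
turn [-0.001  0.002  0.001] shift [0.0005 0.0004 0.062 ]
t 56.40 tip [ 0.4236 -0.1327  0.0695] yaw 3.0 ft [-0.3 -0.3  0.7] gap 0.332 q [ 0.48  0.26 -0.37  2.21  0.15  0.69 -1.5 ]
z 0.07673032248513667 want 0.07947355776009402
((369.7821960449219, -133.8322296142578), (50.130550384521484, 27.203493118286133), 1.966838002204895) [[344.29998779296875, -121.0999984741211], [345.20001220703125, -148.3000030517578], [395.29998779296875, -146.60000610351562], [394.3999938964844, -119.4000015258789]]
```

```bash
python3 -m crank '[0,0.002,0,-0.005,0,0.04,0, 0,0.002,0,-0.005,0,0.055,0, 0,0.002,0,-0.005,0,0.0615,0, 0,0.002,0,-0.005,0,0.0615,0, 0,0.002,0,-0.005,0,0.0615,0.5, 0,0.002,0,-0.005,0,0.0615,0.5, 0,0.002,0,-0.005,0,0.01,0.5, 0,0.002,0,-0.005,0,-0.05,0.5, 0,0,0,0.05,-0.05,-0.1,0.6, 0,0,0,0.07,-0.1,-0.13,0.6, 0,0,0,0.07,-0.16,-0.13,0.6, 0,0,0,0.07,-0.22,-0.13,0.6, 0,0,0,0.07,-0.26,-0.13,0.6, 0,0,0,0.07,-0.26,-0.13,0.6]'; python3 - <<'E'
from h import *
c=shot('top');P=cloud(c);d=shot('scene')
for x,y in((.4,-.25),(.397,-.192),(.394,-.135)):
    m=(abs(P[...,0]-x)<.025)&(abs(P[...,1]-y)<.008);print('z',np.median(P[m][:,2]))
cv2.imwrite('pics/fin.png',cv2.resize(np.vstack([c['img'][190:280,250:400],d['img'][165:255,250:400]]),(500,600),interpolation=cv2.INTER_CUBIC))
E
python3 ptr.py|tail -2
```

```text
time: 58.2
tcp_pos: [0.4796, 0.1346, 0.2983]
tcp_rot: [[0.998, 0.059, 0.001], [0.059, -0.998, 0.002], [0.001, -0.002, -1.0]]
ft_force: [-1.0, -1.0, 0.0]
finger_gap: 0.599
gripper_force: 0.0
z 0.017438150640566558
z 0.016972114579086074
z 0.016558092223257912
 ** On entry to DLASCL parameter number  5 had an illegal value
 ** On entry to DLASCL parameter number  4 had an illegal valueptr.py:10: RuntimeWarning: invalid value encountered in scalar divide
  k=165+np.argmax(G[r,165:170]);a,bb,cc=G[r,k-1:k+2];pts.append([k+.5*(a-cc)/(a-2*bb+cc),r])
Traceback (most recent call last):
  File "ptr.py", line 11, in <module>
    q=ray(c,pts,.056)[:,:2]*1000;p=np.polyfit(q[:,0],q[:,1],1);print('top',q.round(1).tolist(),'dial',np.degrees(np.arctan(p[0])))
                                   ~~~~~~~~~~^^^^^^^^^^^^^^^^^
numpy.linalg.LinAlgError: SVD did not converge in Linear Least Squares
```

View pics/fin.png

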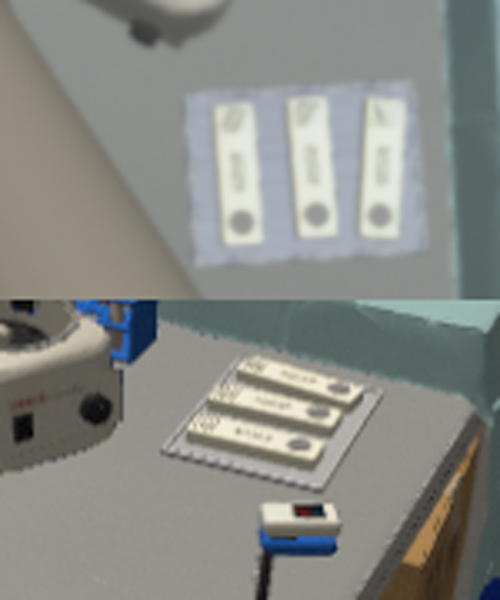

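All three cartridges lie flat in the tray at about (238,172), (313,167) and (383,167), plugs flush. The dial has not been touched since it was set, so I hand in.

```bash
python3 -c "
from station import env
print(env.close_job())"
```

```text
the job is handed in; nothing more can be done
None
```

I set the gauge to zero (about 0° as the mean of two camera views), pressed all three plugs flush, laid the cartridges flat side by side in the tray, plug side up, and handed the job in; the hand-in returned no verdict.

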